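# Snap the carry handle onto the vinegar bottle and move it to the cork mat

### The arm

A 6-joint arm with a two-finger parallel gripper is mounted at the origin on the work surface. World frame = base frame: x ahead of the robot, y to its left, z up, the work surface at z = 0. Lengths are in mm, angles in rad, forces in N, time in s.
With the tool pointing down it reaches from about 150 to 775 mm from the base axis. Payload 6.1 kg.
Tool frame: the origin (TCP) lies at the very end of the fingers, on their centre line; the grasp point (between the pads) lies 19 mm behind it; z points along the fingers, y is the direction in which the jaws open and shut (so a half turn about z gives the same grasp; the last joint's range is limited). The gripper opens to 85 mm and grips with 20 to 120 N. Pads are 22 mm wide; open, the fingers measure 114 mm over their backs; the gripper's body (76 mm by 85 mm) begins 54 mm behind the grasp point. The pads swing forward as they close: fully open they stand 13 mm farther back than shut.
Start: joints at [1.113, 0.126, -0.04, 1.405, 0, 1.571], TCP at [232.028, 470.926, 231.295] pointing down, gripper open.
Joint ranges: [-2.72, 2.72], [-0.95, 1.95], [-1.27, 1.35], [-1.78, 2.02], [-1.46, 1.47], [-3.14, 3.14]. Speed limits (rad/s): [2.39, 2.39, 3.01, 3.14, 3.14, 3.14].

### API

Orientations are given as [roll, pitch, yaw] about the fixed x, y, z axes, in that order (R = Rz(yaw) Ry(pitch) Rx(roll)).
In Python, from workcell import telemetry, grab_frame, env gives the robot as it stands.
- The arm moves only by the tool move_arm, never from a script. Its argument "moves" is a list of rows, each an object of numbers: "dx", "dy", "dz": the shift along the tool's x, y, z in m; "rx", "ry", "rz": the turn, a rotation vector about the tool's x, y, z in degrees. In form: [{"dx": .., "dy": .., "dz": .., "rx": .., "ry": .., "rz": ..}, ...]. A call has 1 to 12 rows; each row is the pose to reach, as a shift and turn from the pose commanded when the call began, along the tool's axes at that moment; what a row does not reach only later rows make up. A row lasts 1/10 s, in which the tool goes at most 50 mm and 8.59 degrees, less where a joint would pass 70% of its speed; a pose out of reach is approached as far as the arm can. A call with a gripper value outside its range is refused whole. "claw" is the gripper's target within -1 to 1 (shut at 1, half-way at 0, fully open at -1), set as the call begins (left out, the last holds). The fingers move at their own pace and stop on an object; the grip force is fixed at half the most. Time passes only in rows, so rows that repeat a pose let the fingers close. It gives the time, the measured TCP pose, the force and the opening at its end, in the units of the state.
- telemetry.sense(): the state, without advancing time (a new reading comes with each control period).
- grab_frame(name): name is "side" or "top"; returns a dict with "pixels" (420x560x3 uint8, red, green, blue), "fx", "fy", "cx", "cy" (pixels), "dist" ([k1, k2, p1, p2, k3] as OpenCV has them; the pictures are not rectified), "origin" and "rotation" of the camera in the world. Camera axes: x right, y down, z forward; pixel columns grow to the right and rows downward; lengths in mm; the calibration is good to about 2 mm. A picture is of the moment at which its call begins. There is no depth.
- env.finish_job(): hands the job in, once; it reports no verdict.
The state is a dict: "time": time; "qpos": joint angles; "qvel": joint speeds; "joint_torque": joint torques, N m; "tool_pos": TCP position; "ee_rot": TCP orientation; "force": force on the tool from outside, world axes, zero at the start; "ft_torque": the same for the moment, N m; "finger_gap": opening from 0.0 (shut) to 1.0 (fully open).
Only numpy, scipy, OpenCV 4.12 (cv2) and the standard library are available. Lean on these libraries where they do the work, as an engineer would, in place of code of your own. Each camera call takes 0.05 s, during which the arm holds its last target.

### The job

The green vinegar bottle is too fat to take in one hand, so fit the red carry handle to it: push the handle straight down over the cap, pressing no harder than the clip needs, until both sprung arms have snapped under the ring on the neck. Then lift the bottle by the handle, set it down gently, upright and wholly on the round cork mat, and let go with the handle still on. Never take hold of the bottle itself, don't tip it, and leave everything else where it is.

Things in the scene. Friction and masses are not known exactly. Their poses are not given: they have to be found in the camera images.
- bottle: Green glass vinegar bottle, loose, 0.4-0.6 kg, 80 mm wide up to 118 mm, 200 mm tall to the top of its white screw cap (cap 30 mm wide, 19 mm tall). The neck ring below the cap is 44 mm wide: flat underside at z = 170 mm, its flank sloping in to 31 mm at 181 mm; the neck below is 28 mm. Origin: centre of the base; z along its axis, upward. Round, so its yaw means nothing.
- handle: Red carry handle, 87 mm tall, 59 mm wide, 85 g, standing upright on its skirts. Origin: centre of the disc's underside, 40 mm above the table at first; z up. Home when this meets the cap's top (z = 200 mm on the bottle). Skirts reach down to z = -40, the disc's top is at +5 (sockets +15, 18-32 mm to either side along y).
- grip (a point): Middle of the handle's grip bar, 40 mm above the handle's origin when unloaded. The bar lies along the handle's y: 68 long, 14 wide (x), 14 tall. It sits on two soft rubber legs and gives up to 12 mm down under a push and a few mm up under the bottle's weight, so the hand's height does not tell how far the clip has gone on: the force does.
- lip_front (a point): Middle of the catching lip (5 mm thick) of the sprung arm on the handle's -x side: 18 mm from the handle's axis, 33.5 mm below its origin. Cap passes between the lips; the neck ring forces each 5 mm outward. The push rises to about 15 N (11-18 N), drops at once by 5 N or more as both snap under, and the disc then meets the cap. Over 25 N is too much for the bottle.
- lip_back (a point): The same lip of the sprung arm on the handle's +x side. Snapped on, each lip's middle lies 3.5 mm below the ring's underside (z = 166.5 mm on the bottle), about 1 mm higher when the bottle hangs from the handle. Come down upright and centred on the cap within 2 mm, so that both arms snap.
- mat: Round cork mat, 130 mm wide, 8 mm thick, fixed on the table; the bottle's new place. Origin: centre of its underside.
- tumbler: Bystander: white tumbler with steel foot and black lid, 84 mm wide, 158 mm tall. Origin: centre of its base.
- soy_bottle: Bystander: brown soy sauce bottle with red cap, 62 mm wide, 150 mm tall. Origin: centre of its base.
- rice_bowl: Bystander: blue bowl, 110 mm wide, 60 mm tall. Origin: centre of its base.
- sauce_dish: Bystander: small white dish, 80 mm wide, 26 mm tall. Origin: centre of its base.
- rice_paddle: Bystander: flat wooden rice paddle, about 230 mm long, 62 mm wide, 8 mm thick, lying along its x. Origin: on its underside, near the middle.
- maki: Bystander: four black maki rolls on a dark wooden board 85 mm square, 44 mm tall in all. Origin: centre of its underside.

How it is judged (in metres and radians):
On the way, in this order (a step that is already met when the one before it is completed fails the run):
1. the handle is snapped fully onto the bottle, both lips under the neck ring, while the bottle still stands where it was (z of each of lip_front, lip_back in the frame of bottle below 0.1688 m and horizontal distance between handle and bottle below 0.03 m and distance of bottle from where it was at the start of the episode below 0.03 m), for 0.2 s.
2. the bottle is lifted clear by the snapped-on handle (height (world z) of bottle above 0.02 m and z of each of lip_front, lip_back in the frame of bottle below 0.1695 m), for 0.2 s.
At the end, for the whole second after the job is handed in: The bottle stands at rest, upright (within 3 degrees) and wholly on the cork mat (its axis within 25 mm of the mat's centre), with both lips of the handle still under the neck ring and the handle let go (horizontal distance between bottle and mat below 0.025 m and height (world z) of bottle between 0.004 and 0.012 m and angle between bottle's own z axis and vertical below 0.05 rad and linear speed of bottle below 0.02 m/s and z of each of lip_front, lip_back in the frame of bottle below 0.1695 m and horizontal distance between handle and bottle below 0.03 m); the robot touches nothing.
It fails at once if the handle is pressed onto the bottle harder than 25 N (contact force between handle and bottle above 25 N).
It fails at once if the bottle is set down hard: more than 45 N on the mat (contact force between bottle and mat above 45 N).
It fails at once if the bottle is tipped more than 25 degrees (angle between bottle's own z axis and vertical above 0.44 rad).
It fails at once if the gripper takes hold of or pushes the bottle itself (contact force between the fingers and bottle above 2 N).
It fails at once if another thing on the table is moved by more than 15 mm (distance of any of tumbler, soy_bottle, rice_bowl, sauce_dish, rice_paddle, maki from where it was at the start of the episode above 0.015 m).
It also fails if it takes over 64 s, if anything falls off the work surface, if the arm or the gripper's body presses on something with over 40 N, if the wrist force passes 120 N, or if a joint passes its speed limit or range.

## Working session

There is one attempt and no reset: what is moved stays moved. The work goes in short steps, Python scripts to look and compute and a tool call to move; the robot and the scene stay as the last step left them, time stands still between calls to the robot, and variables do not carry over. Pictures are saved under pics/ and viewed, and the job is handed in when it is done.

Besides the shell and the picture viewer there is one more tool, called after "Emit:" as name(argument=value, ...) on one line, values as JSON. move_arm: Moves the arm, as the interface text tells. Its arguments: {"type":"object","properties":{"moves":{"type":"array"},"claw":{"type":"number"}},"required":["moves"]}

```bash
mkdir -p pics; ls; python3 - <<'E'
from workcell import telemetry, grab_frame, env
import cv2, numpy as np, pickle
s=telemetry.sense(); print(s)
for n in("side","top"):
    f=grab_frame(n); pickle.dump(f,open(f"{n}0.pkl","wb"))
    cv2.imwrite(f"pics/{n}0.png",f["pixels"][:,:,::-1])
    print({k:v for k,v in f.items() if k!="pixels"})
E
```

```text
pics
{'time': 0.0, 'qpos': array([ 1.11300293e+00,  1.26403898e-01, -4.05786650e-02,  1.40538993e+00,
        6.87424941e-06,  1.57080293e+00]), 'qvel': array([-0.00028893,  0.0011289 ,  0.00162325,  0.00202697, -0.00047212,
        0.00068284]), 'joint_torque': array([ 1.12442815e-04, -4.35914433e+01,  3.52924383e+01,  1.71893137e-02,
        7.96250038e-05, -1.22127256e-05]), 'tool_pos': array([231.86051669, 470.59292109, 230.52935611]), 'ee_rot': array([-3.14001648e+00, -6.86382990e-06,  2.68379264e+00]), 'force': array([-0.759682  ,  0.30143879, -0.51270131]), 'ft_torque': array([ 0.01503196, -0.04403811, -0.03154629]), 'finger_gap': 1.0021738601121344}
{'fx': 414.8402550274786, 'fy': 414.8402550274786, 'cx': 282.36125796652425, 'cy': 206.6170370735441, 'dist': array([-0.11619552,  0.        ,  0.        ,  0.        ,  0.        ]), 'origin': array([ 356.03632575, -473.20375387,  764.34307768]), 'rotation': array([-2.47891293, -0.00551737, -0.44494175])}
{'fx': 405.53785968829374, 'fy': 405.53785968829374, 'cx': 271.9715823739495, 'cy': 213.73903988821527, 'dist': array([0.00186268, 0.        , 0.        , 0.        , 0.        ]), 'origin': array([ 360.56992769,   14.37820451, 1114.17151143]), 'rotation': array([-2.92991192,  0.00328854, -1.66337736])}
```

View pics/side0.png

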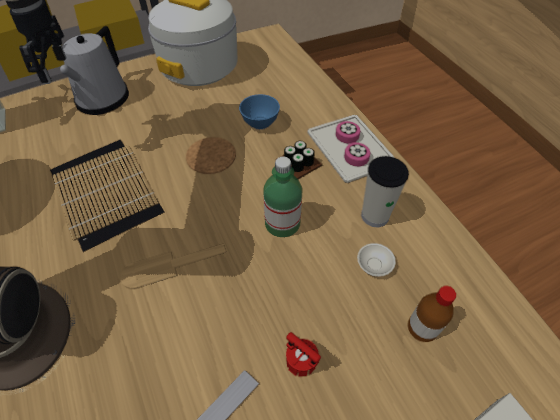

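View pics/top0.png

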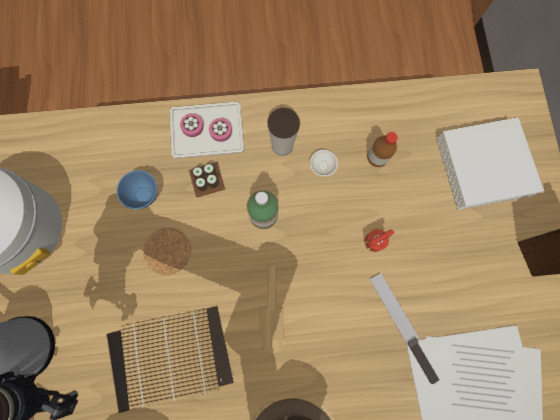

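```bash
cat > h.py <<'E'
import cv2, numpy as np, pickle
from scipy.spatial.transform import Rotation as Ro
from scipy.optimize import least_squares
def K(f): return np.array([[f["fx"],0,f["cx"]],[0,f["fy"],f["cy"]],[0,0,1]])
def R(f): return Ro.from_euler("xyz",f["rotation"]).as_matrix()
def proj(f,P):
    P=np.atleast_2d(np.asarray(P,float)); r=R(f).T
    return cv2.projectPoints(P,cv2.Rodrigues(r)[0],-r@f["origin"],K(f),f["dist"])[0][:,0]
def ray(f,uv):
    n=cv2.undistortPoints(np.array([[uv]],float),K(f),f["dist"])[0,0]
    return R(f)@np.array([n[0],n[1],1])
def atz(f,uv,z):
    d=ray(f,uv); return f["origin"]+d*(z-f["origin"][2])/d[2]
def tri(fs,uvs):
    A=np.zeros((3,3));b=np.zeros(3)
    for f,uv in zip(fs,uvs):
        d=ray(f,uv);d/=np.linalg.norm(d);M=np.eye(3)-np.outer(d,d);A+=M;b+=M@f["origin"]
    return np.linalg.solve(A,b)
def circ(c,r,z,n=60):
    t=np.linspace(0,2*np.pi,n);return np.c_[c[0]+r*np.cos(t),c[1]+r*np.sin(t),np.full(n,z)]
def crop(f,c,w,s):
    x,y=int(c[0]-w/2),int(c[1]-w/2)
    M=np.float32([[s,0,-x*s],[0,s,-y*s]])
    im=cv2.warpAffine(f["pixels"][:,:,::-1].copy(),M,(int(w*s),int(w*s)),flags=cv2.INTER_CUBIC)
    return im,M
def draw(im,M,uv,col=(255,255,0)):
    p=(uv@M[:,:2].T+M[:,2]+ (M[0,0]-1)/2)
    cv2.polylines(im,[np.int32(np.round(p*8))],False,col,1,cv2.LINE_AA,3)
E
python3 - <<'E'
from h import *
S=pickle.load(open("side0.pkl","rb"));T=pickle.load(open("top0.pkl","rb"))
print("mat",atz(S,(211,155),8),atz(T,(167.5,251),8))
print("capT",tri([S,T],[(283,162),(262,198)]))
print("handle",atz(S,(302,357),45),atz(T,(377,241),45))
print("bowl",atz(S,(260,110),60),atz(T,(138,188),60))
for n,f,cs in(("s",S,[(302,355),(283,185)]),("t",T,[(378,240),(263,207)])):
    ims=[crop(f,c,w,s)[0] for c,w,s in zip(cs,(60,100),(6.5,3.9))]
    cv2.imwrite(f"pics/c_{n}.png",np.hstack(ims))
E
```

```text
mat [520.28294514 288.18553312   8.        ] [520.3521464  290.45931142   8.        ]
capT [595.68136443  18.87364042 199.99198095]
handle [ 489.50407633 -281.76457864   45.        ] [ 489.96572119 -274.2195469    45.        ]
bowl [682.40657997 340.04615433  60.        ] [690.86010613 350.20953791  60.        ]
```

View pics/c_s.png

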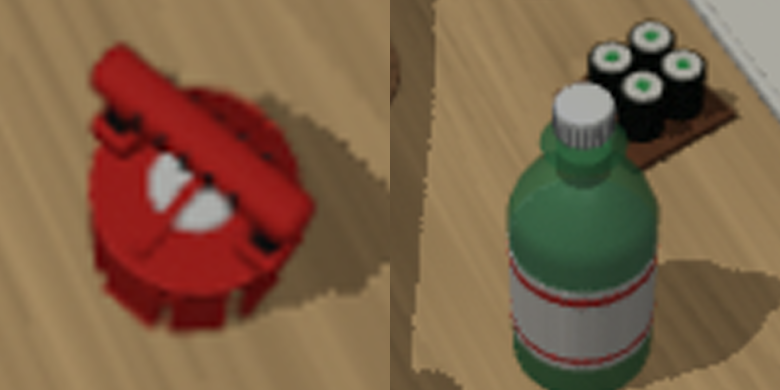

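View pics/c_t.png

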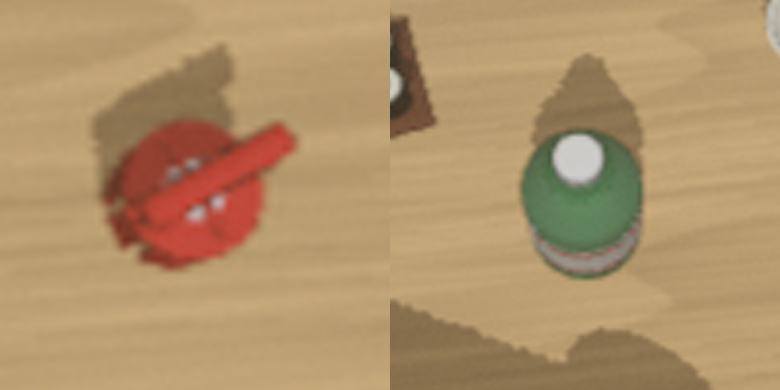

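```bash
sed -i 's/+ (M\[0,0\]-1)\/2//' h.py
python3 - <<'E'
from h import *
S=pickle.load(open("side0.pkl","rb"));T=pickle.load(open("top0.pkl","rb"))
a=tri([S,T],[(289.7,336.1),(370.6,241.8)]);b=tri([S,T],[(317.8,358.1),(391.8,231.1)])
print(a,b,(a+b)/2,np.linalg.norm(a-b),np.arctan2(*(a-b)[1::-1]))
d=(a-b);yaw=np.arctan2(d[1],d[0])-np.pi/2
def bar(x,y,yaw,z0=73,z1=87):
    c,s=np.cos(yaw),np.sin(yaw);P=[]
    for X,Y in((-7,-34),(7,-34),(7,34),(-7,34)):
        for z in(z0,z1):P.append((x+c*X-s*Y,y+s*X+c*Y,z))
    return P
def segm(f):
    p=f["pixels"].astype(int);return ((p[...,0]>90)&(p[...,1]<0.45*p[...,0])&(p[...,2]<0.45*p[...,0])).astype(np.uint8)
# silhouette fit: bar hull + disc cylinder z 40..45 + skirts r29.5 z0..40
def mask(f,x,y,yaw,ox,oy,r,sc=4):
    m=np.zeros((80*sc,80*sc),np.uint8)
    for P in(bar(x,y,yaw),np.vstack([circ((x,y),r,45),circ((x,y),r,38)])):
        uv=(proj(f,P)-[ox,oy]+.5)*sc
        cv2.fillConvexPoly(m,cv2.convexHull(np.int32(np.round(uv))),1)
    return cv2.resize(m.astype(np.float32),(80,80),interpolation=cv2.INTER_AREA)
from scipy.optimize import minimize
wins=[(S,262,315),(T,338,200)]
x0,y0=(a+b)[:2]/2
for f,ox,oy in wins:
    sg=segm(f)[oy:oy+80,ox:ox+80];print(sg.sum(),mask(f,x0,y0,yaw,ox,oy,29.5).sum())
for f,name,c in((S,"s",(302,350)),(T,"t",(378,240))):
    im,M=crop(f,c,60,6.5)
    B=np.array(bar(x0,y0,yaw));
    draw(im,M,proj(f,B[[1,3,5,7,1]]));draw(im,M,proj(f,circ((x0,y0),29.5,45)),(0,255,0));draw(im,M,proj(f,circ((x0,y0),29.5,0)),(255,0,0))
    cv2.imwrite(f"pics/h_{name}.png",im)
im1=cv2.imread("pics/h_s.png");cv2.imwrite("pics/h_fit.png",np.hstack([im1,cv2.imread("pics/h_t.png")]))
E
```

```text
[ 483.4435417  -248.78818479   76.14949782] [ 506.00982206 -305.12733579   83.88419211] [ 494.72668188 -276.95776029   80.01684496] 61.18138965257281 1.9517711448500774
841 1041.6875
314 448.9375
```

View pics/h_fit.png

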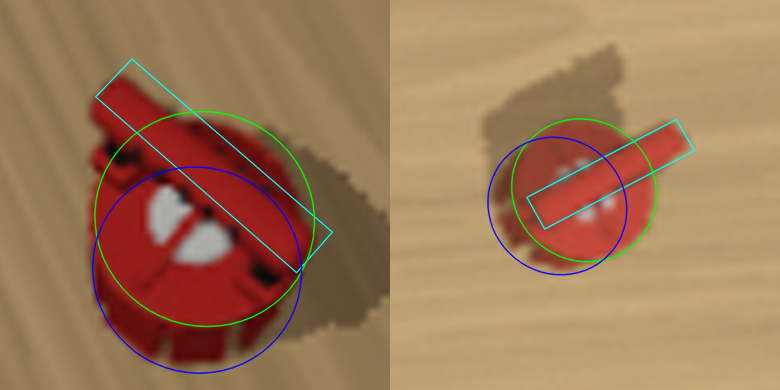

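```bash
cat > hf.py <<'E'
from h import *
from scipy.optimize import minimize
def bar(x,y,yaw,z0=73,z1=87):
    c,s=np.cos(yaw),np.sin(yaw)
    return np.array([(x+c*X-s*Y,y+s*X+c*Y,z) for X,Y in((-7,-34),(7,-34),(7,34),(-7,34)) for z in(z0,z1)])
def redmask(f):
    hsv=cv2.cvtColor(f["pixels"],cv2.COLOR_RGB2HSV).astype(int)
    return (((hsv[...,0]<6)|(hsv[...,0]>172))&(hsv[...,1]>165)&(hsv[...,2]>35)).astype(np.uint8)
def mask(f,x,y,yaw,r,h,ox,oy,n=80,sc=6):
    m=np.zeros((n*sc,n*sc),np.uint8)
    for P in(bar(x,y,yaw,h+33,h+47),np.vstack([circ((x,y),r,h+5),circ((x,y),r-1,h-38)])):
        uv=(proj(f,P)-[ox,oy]+.5)*sc
        cv2.fillConvexPoly(m,cv2.convexHull(np.int32(np.round(uv))),1)
    return cv2.resize(m.astype(np.float32),(n,n),interpolation=cv2.INTER_AREA)
def fit(fs,p0,h=40,freer=True):
    W=[]
    for f in fs:
        c=proj(f,(p0[0],p0[1],h+20))[0];ox,oy=int(c[0]-40),int(c[1]-40)
        k=cv2.morphologyEx(redmask(f),cv2.MORPH_CLOSE,np.ones((5,5),np.uint8))[oy:oy+80,ox:ox+80]
        W.append((f,ox,oy,cv2.GaussianBlur(k.astype(np.float32),(0,0),1)))
    def cost(p):
        return sum(np.abs(cv2.GaussianBlur(mask(f,p[0],p[1],p[2],p[3],h,ox,oy),(0,0),1)-k).sum() for f,ox,oy,k in W)
    r=minimize(cost,p0,method="Nelder-Mead",options=dict(initial_simplex=np.array(p0)+np.vstack([np.zeros(4),np.diag([6,6,.15,-2])]),xatol=.02,fatol=.05,maxiter=400))
    return r.x,r.fun
E
python3 - <<'E'
from hf import *
S=pickle.load(open("side0.pkl","rb"));T=pickle.load(open("top0.pkl","rb"))
p0=[492,-278,.38,29.5]
for n,fs in(("S",[S]),("T",[T]),("ST",[S,T])):
    p,c=fit(fs,p0);print(n,p.round(3),c)
    if n!="ST":
        f=fs[0];im,M=crop(f,proj(f,(490,-278,40))[0],60,6.5);B=bar(*p[:3])
        draw(im,M,proj(f,B[[1,3,5,7,1]]));draw(im,M,proj(f,circ(p,p[3],45)),(0,255,0));draw(im,M,proj(f,circ(p,p[3],0)),(255,0,0))
        cv2.imwrite(f"pics/h_{n}.png",im)
cv2.imwrite("pics/h_fit2.png",np.hstack([cv2.imread("pics/h_S.png"),cv2.imread("pics/h_T.png")]))
E
```

```text
S [ 4.91851e+02 -2.76407e+02  4.41000e-01  2.78040e+01] 144.81991577148438
T [ 4.94915e+02 -2.78667e+02  4.51000e-01  2.54520e+01] 54.95045471191406
ST [ 492.424 -276.35     0.507   27.452] 245.4150848388672
```

View pics/h_fit2.png

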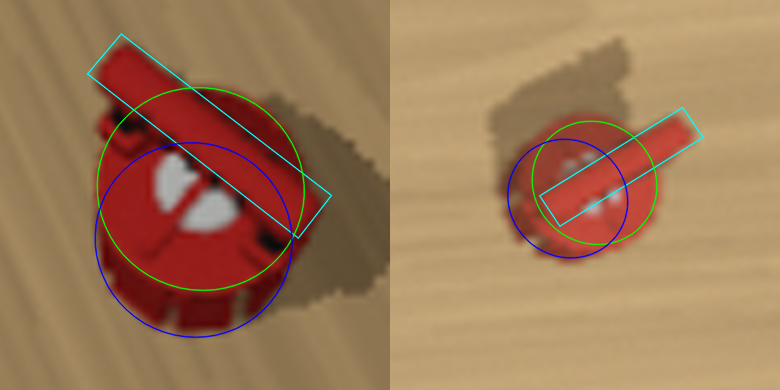

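```bash
cat > mv.py <<'E'
import sys,numpy as np
from scipy.spatial.transform import Rotation as Ro
# cmd pose (x,y,z,yaw) -> target ; prints tool-frame shift in m, rz deg
def rel(c,t):
    R=Ro.from_euler("xyz",[np.pi,0,c[3]])
    d=R.inv().apply(np.array(t[:3])-np.array(c[:3]))/1000
    rz=-np.degrees((t[3]-c[3]+np.pi)%(2*np.pi)-np.pi)
    return d.round(4),round(rz,2)
def fwd(c,d,rz):
    R=Ro.from_euler("xyz",[np.pi,0,c[3]])
    return np.r_[np.array(c[:3])+R.apply(np.array(d)*1000),c[3]-np.radians(rz)]
E
python3 - <<'E'
from mv import *
from h import *
print(rel((232,470.9,231.3,2.6838),(492,-276.5,180,2.0)))
S=pickle.load(open("side0.pkl","rb"));T=pickle.load(open("top0.pkl","rb"))
print("soy",tri([S,T],[(446,295),(391,138)]),"tumb",tri([S,T],[(386,171),(284,122)]))
print("cooker",atz(T,(0,220),200), atz(T,(60,220),150))
E
```

```text
(array([-0.5636, -0.5555,  0.0513]), np.float64(39.18))
soy [ 736.492236   -322.06612479  141.37959235] tumb [796.37759563 -52.73672526 155.58568071]
cooker [600.09290709 623.74960612 200.        ] [599.62191797 511.99237603 150.        ]
```

Emit:
move_arm(moves=[{"dx": -0.02,"dy": -0.02,"dz": 0,"rz": 2},{"dx": -0.045,"dy": -0.044,"dz": 0,"rz": 5},{"dx": -0.075,"dy": -0.074,"dz": 0,"rz": 9},{"dx": -0.105,"dy": -0.104,"dz": 0,"rz": 13},{"dx": -0.135,"dy": -0.134,"dz": 0,"rz": 17},{"dx": -0.165,"dy": -0.164,"dz": 0,"rz": 21},{"dx": -0.195,"dy": -0.194,"dz": 0,"rz": 25},{"dx": -0.225,"dy": -0.223,"dz": 0,"rz": 29},{"dx": -0.255,"dy": -0.252,"dz": 0,"rz": 33},{"dx": -0.285,"dy": -0.281,"dz": 0,"rz": 36},{"dx": -0.315,"dy": -0.311,"dz": 0,"rz": 38},{"dx": -0.345,"dy": -0.34,"dz": 0,"rz": 39}], claw=-1)

```text
invalid input
```

Emit:
move_arm(moves=[{"dx": -0.02,"dy": -0.02,"dz": 0.0,"rx": 0.0,"ry": 0.0,"rz": 2.0},{"dx": -0.045,"dy": -0.044,"dz": 0.0,"rx": 0.0,"ry": 0.0,"rz": 5.0},{"dx": -0.075,"dy": -0.074,"dz": 0.0,"rx": 0.0,"ry": 0.0,"rz": 9.0},{"dx": -0.105,"dy": -0.104,"dz": 0.0,"rx": 0.0,"ry": 0.0,"rz": 13.0},{"dx": -0.135,"dy": -0.134,"dz": 0.0,"rx": 0.0,"ry": 0.0,"rz": 17.0},{"dx": -0.165,"dy": -0.164,"dz": 0.0,"rx": 0.0,"ry": 0.0,"rz": 21.0},{"dx": -0.195,"dy": -0.194,"dz": 0.0,"rx": 0.0,"ry": 0.0,"rz": 25.0},{"dx": -0.225,"dy": -0.223,"dz": 0.0,"rx": 0.0,"ry": 0.0,"rz": 29.0},{"dx": -0.255,"dy": -0.252,"dz": 0.0,"rx": 0.0,"ry": 0.0,"rz": 33.0},{"dx": -0.285,"dy": -0.281,"dz": 0.0,"rx": 0.0,"ry": 0.0,"rz": 36.0},{"dx": -0.315,"dy": -0.311,"dz": 0.0,"rx": 0.0,"ry": 0.0,"rz": 38.0},{"dx": -0.345,"dy": -0.34,"dz": 0.0,"rx": 0.0,"ry": 0.0,"rz": 39.0}])

```text
time: 1.3
tool_pos: [391.2, 11.7, 231.2]
ee_rot: [-3.142, -0.0, 2.002]
force: [1.2, 1.0, -0.6]
finger_gap: 0.999
```

```bash
python3 - <<'E'
from mv import *
c=fwd((232.03,470.93,231.3,2.6838),(-.345,-.34,0),39);print(c, rel(c,(492,-276.5,160,2.0)))
E
```

```text
[391.23593628  13.46036182 231.3          2.00312159] (array([-0.3055, -0.03  ,  0.0713]), np.float64(0.18))
```

Emit:
move_arm(moves=[{"dx": -0.03,"dy": -0.003,"dz": 0.01,"rx": 0.0,"ry": 0.0,"rz": 0.0},{"dx": -0.065,"dy": -0.006,"dz": 0.02,"rx": 0.0,"ry": 0.0,"rz": 0.0},{"dx": -0.1,"dy": -0.01,"dz": 0.03,"rx": 0.0,"ry": 0.0,"rz": 0.0},{"dx": -0.135,"dy": -0.013,"dz": 0.04,"rx": 0.0,"ry": 0.0,"rz": 0.0},{"dx": -0.17,"dy": -0.017,"dz": 0.05,"rx": 0.0,"ry": 0.0,"rz": 0.0},{"dx": -0.205,"dy": -0.02,"dz": 0.06,"rx": 0.0,"ry": 0.0,"rz": 0.0},{"dx": -0.24,"dy": -0.024,"dz": 0.07,"rx": 0.0,"ry": 0.0,"rz": 0.0},{"dx": -0.27,"dy": -0.027,"dz": 0.071,"rx": 0.0,"ry": 0.0,"rz": 0.0},{"dx": -0.29,"dy": -0.029,"dz": 0.071,"rx": 0.0,"ry": 0.0,"rz": 0.0},{"dx": -0.3,"dy": -0.03,"dz": 0.071,"rx": 0.0,"ry": 0.0,"rz": 0.0},{"dx": -0.3055,"dy": -0.03,"dz": 0.071,"rx": 0.0,"ry": 0.0,"rz": 0.0},{"dx": -0.3055,"dy": -0.03,"dz": 0.071,"rx": 0.0,"ry": 0.0,"rz": 0.0}])

```text
time: 2.5
tool_pos: [492.0, -276.4, 160.1]
ee_rot: [-3.141, -0.001, 2.003]
force: [0.9, 0.5, -0.8]
finger_gap: 1.0
```

```bash
cat > look.py <<'E'
import sys
from workcell import telemetry, grab_frame
from h import *
def look(tag):
    o=[]
    for n in("side","top"):
        f=grab_frame(n);pickle.dump(f,open(f"{n}_{tag}.pkl","wb"));o.append(f)
    return o
E
python3 - <<'E'
from look import *
S,T=look("a")
p=(492,-276.5,100)
ims=[crop(f,proj(f,p)[0],w,s)[0] for f,w,s in((S,130,3),(T,100,3.9))]
cv2.imwrite("pics/a.png",np.hstack(ims))
s=telemetry.sense();print(s["tool_pos"],s["ee_rot"],s["force"])
E
```

```text
[ 491.79374675 -275.71181527  160.41031882] [-3.14157437e+00 -3.51538525e-04  2.00377168e+00] [-0.43784031  0.39471584  0.42560561]
```

View pics/a.png

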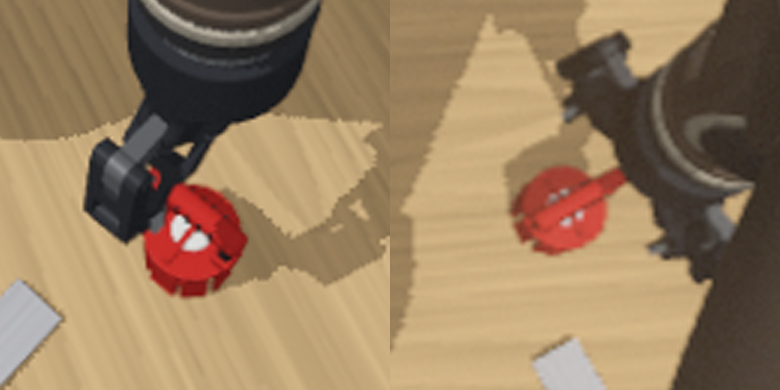

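Emit:
move_arm(moves=[{"dx": 0.0,"dy": 0.0,"dz": 0.02,"rx": 0.0,"ry": 0.0,"rz": 0.0},{"dx": 0.0,"dy": 0.0,"dz": 0.045,"rx": 0.0,"ry": 0.0,"rz": 0.0},{"dx": 0.0,"dy": 0.0,"dz": 0.07,"rx": 0.0,"ry": 0.0,"rz": 0.0},{"dx": 0.0,"dy": 0.0,"dz": 0.085,"rx": 0.0,"ry": 0.0,"rz": 0.0},{"dx": 0.0,"dy": 0.0,"dz": 0.094,"rx": 0.0,"ry": 0.0,"rz": 0.0},{"dx": 0.0,"dy": 0.0,"dz": 0.098,"rx": 0.0,"ry": 0.0,"rz": 0.0},{"dx": 0.0,"dy": 0.0,"dz": 0.098,"rx": 0.0,"ry": 0.0,"rz": 0.0}])

```text
time: 3.3
tool_pos: [492.0, -276.2, 62.5]
ee_rot: [3.142, 0.0, 2.004]
force: [-0.1, -0.3, 0.2]
finger_gap: 0.999
```

```bash
python3 - <<'E'
from look import *
S,T=look("b")
p=(492,-276.5,70)
ims=[crop(f,proj(f,p)[0],w,s)[0] for f,w,s in((S,80,4.875),(T,80,4.875))]
cv2.imwrite("pics/b.png",np.hstack(ims))
s=telemetry.sense();print(s["tool_pos"],s["ee_rot"],s["force"])
E
```

```text
[ 492.51017966 -276.61756912   63.27312841] [3.14073343e+00 1.17403265e-03 2.00333854e+00] [ 0.6594042  -0.21639503  0.49221974]
```

View pics/b.png

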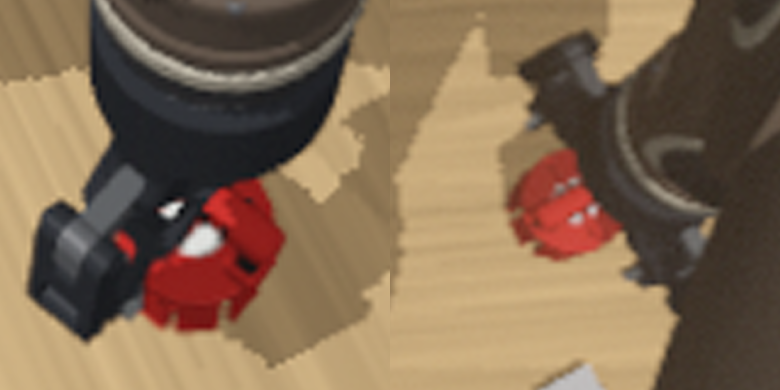

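Emit:
move_arm(moves=[{"dx": 0.0,"dy": 0.0,"dz": 0.0,"rx": 0.0,"ry": 0.0,"rz": 0.0},{"dx": 0.0,"dy": 0.0,"dz": 0.0,"rx": 0.0,"ry": 0.0,"rz": 0.0},{"dx": 0.0,"dy": 0.0,"dz": 0.0,"rx": 0.0,"ry": 0.0,"rz": 0.0},{"dx": 0.0,"dy": 0.0,"dz": 0.0,"rx": 0.0,"ry": 0.0,"rz": 0.0}], claw=0.4)

```text
time: 3.8
tool_pos: [492.0, -276.6, 62.5]
ee_rot: [3.141, 0.0, 2.003]
force: [0.8, 0.0, -0.6]
finger_gap: 0.331
```

```bash
python3 - <<'E'
from look import *
S,T=look("c")
p=(492,-276.5,70)
ims=[crop(f,proj(f,p)[0],w,s)[0] for f,w,s in((S,80,4.875),(T,80,4.875))]
cv2.imwrite("pics/c.png",np.hstack(ims))
s=telemetry.sense();print(s["tool_pos"],s["ee_rot"],s["force"],s["finger_gap"])
E
```

```text
[ 492.02354799 -276.53513479   62.37981546] [3.14152868e+00 1.04316534e-04 2.00310443e+00] [-0.92078995  0.21528644  0.07078826] 0.30101625821260874
```

View pics/c.png

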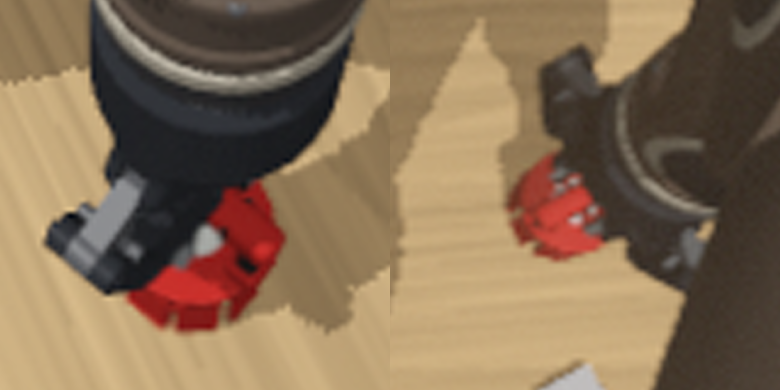

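Emit:
move_arm(moves=[{"dx": 0.0,"dy": 0.0,"dz": 0.0,"rx": 0.0,"ry": 0.0,"rz": 0.0},{"dx": 0.0,"dy": 0.0,"dz": 0.0,"rx": 0.0,"ry": 0.0,"rz": 0.0},{"dx": 0.0,"dy": 0.0,"dz": 0.0,"rx": 0.0,"ry": 0.0,"rz": 0.0},{"dx": 0.0,"dy": 0.0,"dz": 0.0,"rx": 0.0,"ry": 0.0,"rz": 0.0},{"dx": 0.0,"dy": 0.0,"dz": 0.0,"rx": 0.0,"ry": 0.0,"rz": 0.0}], claw=1)

```text
time: 4.4
tool_pos: [492.0, -276.5, 62.3]
ee_rot: [3.142, 0.0, 2.003]
force: [0.6, -0.7, 0.1]
finger_gap: 0.149
```

Emit:
move_arm(moves=[{"dx": 0.0,"dy": 0.0,"dz": -0.01,"rx": 0.0,"ry": 0.0,"rz": 0.0},{"dx": 0.0,"dy": 0.0,"dz": -0.025,"rx": 0.0,"ry": 0.0,"rz": 0.0},{"dx": 0.0,"dy": 0.0,"dz": -0.05,"rx": 0.0,"ry": 0.0,"rz": 0.0},{"dx": 0.0,"dy": 0.0,"dz": -0.08,"rx": 0.0,"ry": 0.0,"rz": 0.0},{"dx": 0.0,"dy": 0.0,"dz": -0.11,"rx": 0.0,"ry": 0.0,"rz": 0.0},{"dx": 0.0,"dy": 0.0,"dz": -0.14,"rx": 0.0,"ry": 0.0,"rz": 0.0},{"dx": 0.0,"dy": 0.0,"dz": -0.17,"rx": 0.0,"ry": 0.0,"rz": 0.0},{"dx": 0.0,"dy": 0.0,"dz": -0.2,"rx": 0.0,"ry": 0.0,"rz": 0.0},{"dx": 0.0,"dy": 0.0,"dz": -0.22,"rx": 0.0,"ry": 0.0,"rz": 0.0},{"dx": 0.0,"dy": 0.0,"dz": -0.23,"rx": 0.0,"ry": 0.0,"rz": 0.0},{"dx": 0.0,"dy": 0.0,"dz": -0.23,"rx": 0.0,"ry": 0.0,"rz": 0.0}])

```text
time: 5.5
tool_pos: [492.4, -276.7, 293.8]
ee_rot: [3.14, 0.002, 2.003]
force: [0.8, 0.1, -1.4]
finger_gap: 0.148
```

```bash
python3 - <<'E'
from look import *
from mv import *
S,T=look("d")
p=(492,-276.5,270)
ims=[crop(f,proj(f,p)[0],w,s)[0] for f,w,s in((S,100,3.9),(T,100,3.9))]
cv2.imwrite("pics/d.png",np.hstack(ims))
s=telemetry.sense();print(s["tool_pos"],s["ee_rot"],s["force"],s["finger_gap"])
c=(492,-276.5,292.3,2.0031)
print(rel(c,(595.7,18.9,300,1.3)),rel(c,(595.7,18.9,300,2.0031)),rel(c,(595.7,18.9,300,2.65)))
E
```

```text
[ 491.84206678 -276.41105677  291.46523792] [-3.14098402e+00 -8.33518955e-04  2.00317148e+00] [ 0.28587352 -0.18791156 -1.34088339] 0.1514090699696219
(array([ 0.2248,  0.2179, -0.0077]), np.float64(40.28)) (array([ 0.2248,  0.2179, -0.0077]), np.float64(-0.0)) (array([ 0.2248,  0.2179, -0.0077]), np.float64(-37.06))
```

View pics/d.png

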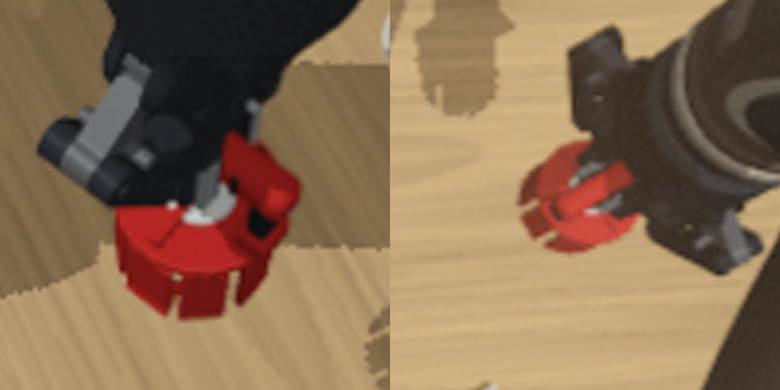

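Emit:
move_arm(moves=[{"dx": 0.01,"dy": 0.0097,"dz": -0.002,"rx": 0.0,"ry": 0.0,"rz": 0.0},{"dx": 0.028,"dy": 0.0271,"dz": -0.004,"rx": 0.0,"ry": 0.0,"rz": 0.0},{"dx": 0.05,"dy": 0.0485,"dz": -0.008,"rx": 0.0,"ry": 0.0,"rz": 0.0},{"dx": 0.075,"dy": 0.0727,"dz": -0.008,"rx": 0.0,"ry": 0.0,"rz": 0.0},{"dx": 0.1,"dy": 0.0969,"dz": -0.008,"rx": 0.0,"ry": 0.0,"rz": 0.0},{"dx": 0.125,"dy": 0.1212,"dz": -0.008,"rx": 0.0,"ry": 0.0,"rz": 0.0},{"dx": 0.15,"dy": 0.1454,"dz": -0.008,"rx": 0.0,"ry": 0.0,"rz": 0.0},{"dx": 0.175,"dy": 0.1696,"dz": -0.008,"rx": 0.0,"ry": 0.0,"rz": 0.0},{"dx": 0.197,"dy": 0.191,"dz": -0.008,"rx": 0.0,"ry": 0.0,"rz": 0.0},{"dx": 0.214,"dy": 0.2075,"dz": -0.008,"rx": 0.0,"ry": 0.0,"rz": 0.0},{"dx": 0.223,"dy": 0.216,"dz": -0.008,"rx": 0.0,"ry": 0.0,"rz": 0.0},{"dx": 0.2248,"dy": 0.2179,"dz": -0.008,"rx": 0.0,"ry": 0.0,"rz": 0.0}])

```text
time: 6.8
tool_pos: [595.5, 20.5, 299.3]
ee_rot: [-3.14, -0.001, 2.005]
force: [0.2, 1.2, -0.2]
finger_gap: 0.151
```

```bash
python3 - <<'E'
from look import *
S,T=look("e")
cv2.imwrite("pics/e.png",np.hstack([crop(S,(283,145),110,3.6)[0],crop(T,(263,195),110,3.6)[0]]))
s=telemetry.sense();print(s["time"],s["tool_pos"],s["ee_rot"],s["force"],s["finger_gap"])
E
```

```text
6.9 [595.38671269  18.99512706 299.83659604] [-3.14052935e+00 -1.20065863e-04  2.00357715e+00] [-0.67964567 -0.72790053 -0.32358559] 0.15199742414552786
```

View pics/e.png

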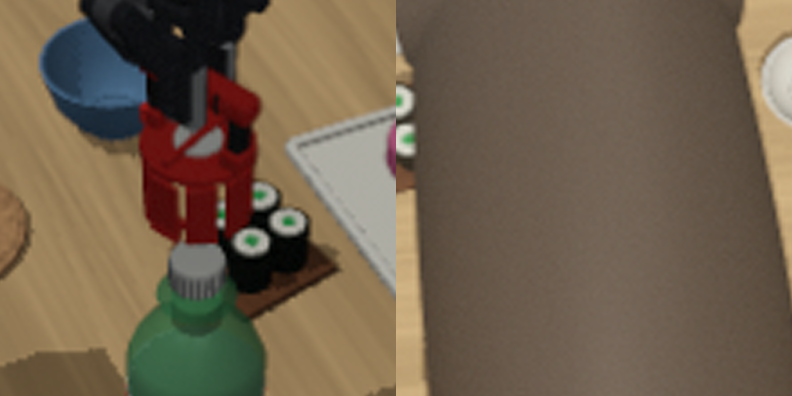

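```bash
python3 - <<'E'
from h import *
S=pickle.load(open("side_e.pkl","rb"));S0=pickle.load(open("side0.pkl","rb"))
im,M=crop(S,(282,150),66,9)
c=(595.6,19.0);hz=300-22.3
for r,z,col in((28,hz+5,(0,255,0)),(28,hz-40,(255,0,0)),(15,200,(255,255,0)),(15,181,(255,255,0))):
    draw(im,M,proj(S,circ(c,r,z)),col)
cv2.imwrite("pics/e2.png",im)
im,M=crop(S0,(282,170),60,9)
for r,z in((15,200),(15,181),(22,170)): draw(im,M,proj(S0,circ((595.7,18.9),r,z)))
cv2.imwrite("pics/e3.png",im)
E
```

```text
(no output)
```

View pics/e2.png

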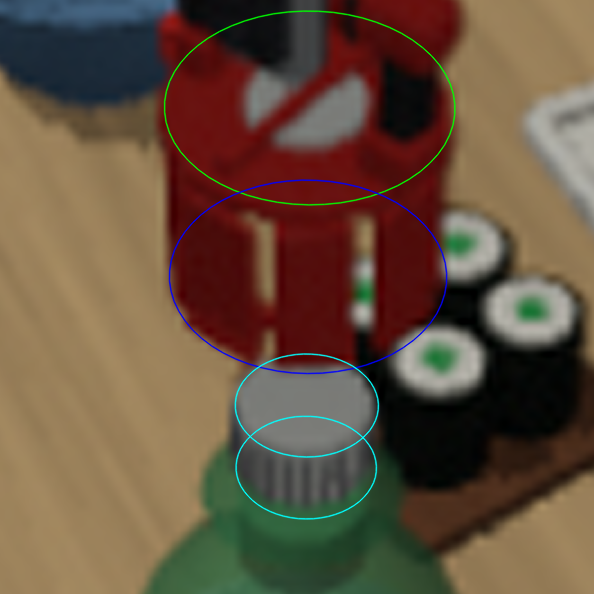

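View pics/e3.png

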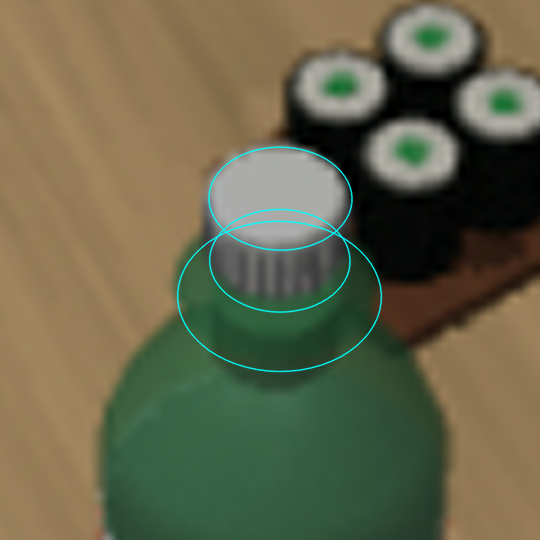

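```bash
python3 - <<'E'
from h import *
S=pickle.load(open("side_e.pkl","rb"));S0=pickle.load(open("side0.pkl","rb"))
c=np.array((595.6,19.0));hz=277.5
d=S["origin"][:2]-c;d/=np.linalg.norm(d);print(d)
for n,r,z in(("disctop",28,hz+5),("discbot",28,hz),("skirtbot28",28,hz-40),("skirtbot26",26,hz-40),("captop",15,200),("capbot",15,181),("ringbot",22,170)):
    print(n,proj(S,[*(c+d*r),z])[0].round(2), "back",proj(S,[*(c-d*r),z])[0].round(2))
for nm,f in(("e",S),("0",S0)):
    print(nm)
    p=cv2.GaussianBlur(f["pixels"],(0,0),.5)[:, 281:285].mean(1).round().astype(int)
    for y in range(140 if nm=="e" else 155,198): print(y,p[y],end="; ")
E
```

```text
[-0.43763293 -0.89915372]
disctop [283.25 139.79] back [283.46 118.26]
discbot [283.23 141.96] back [283.44 120.43]
skirtbot28 [283.07 158.53] back [283.28 137.04]
skirtbot26 [283.08 157.73] back [283.27 137.77]
captop [282.98 167.72] back [283.09 156.27]
capbot [282.92 174.6 ] back [283.03 163.2 ]
ringbot [282.85 181.21] back [283.01 164.51]
e
140 [98 17 15]; 141 [88 13 12]; 142 [91 14 12]; 143 [95 18 16]; 144 [88 16 14]; 145 [84 14 12]; 146 [83 14 12]; 147 [82 12 11]; 148 [82 14 11]; 149 [82 14 12]; 150 [82 13 12]; 151 [82 13 11]; 152 [82 13 11]; 153 [82 13 11]; 154 [83 12 12]; 155 [82 12 11]; 156 [82 12 12]; 157 [84 20 18]; 158 [99 81 78]; 159 [116 115 111]; 160 [122 122 118]; 161 [122 123 119]; 162 [122 123 119]; 163 [122 123 120]; 164 [122 124 120]; 165 [123 124 120]; 166 [122 123 120]; 167 [109 110 107]; 168 [92 92 90]; 169 [81 83 81]; 170 [80 81 79]; 171 [79 80 78]; 172 [77 80 78]; 173 [63 85 68]; 174 [52 97 63]; 175 [49 99 62]; 176 [48 98 60]; 177 [43 88 54]; 178 [37 75 46]; 179 [36 72 44]; 180 [40 70 44]; 181 [42 70 48]; 182 [44 71 50]; 183 [51 82 58]; 184 [ 64 104  75]; 185
[... 272 characters left out ...]
57 156 150]; 158 [168 170 165]; 159 [170 171 166]; 160 [170 171 167]; 161 [170 171 168]; 162 [170 171 168]; 163 [170 171 168]; 164 [170 171 169]; 165 [170 171 169]; 166 [166 168 166]; 167 [138 140 137]; 168 [109 110 108]; 169 [94 95 93]; 170 [89 90 88]; 171 [88 88 86]; 172 [84 87 84]; 173 [65 86 69]; 174 [51 95 62]; 175 [48 97 60]; 176 [46 95 58]; 177 [41 85 52]; 178 [36 72 44]; 179 [35 70 43]; 180 [38 68 44]; 181 [41 68 47]; 182 [42 68 48]; 183 [48 80 56]; 184 [ 62 102  72]; 185 [ 64 106  75]; 186 [ 62 104  74]; 187 [ 61 103  72]; 188 [ 59 100  70]; 189 [58 99 69]; 190 [58 98 68]; 191 [57 97 68]; 192 [57 96 68]; 193 [57 96 67]; 194 [56 94 66]; 195 [55 94 65]; 196 [54 93 64]; 197 [54 92 64];
```

```bash
python3 - <<'E'
from h import *
S=pickle.load(open("side_e.pkl","rb"))
c=np.array((595.6,19.0));hz=277.7
d=np.array([-.4376,-.8992])
for r in(11,11.5,12,12.5):
  for z in (hz+5,hz): print(r,z,proj(S,[*(c+d*r),z])[0].round(2),(proj(S,circ(c,r,z))[:,0].max()-proj(S,circ(c,r,z))[:,0].min()).round(2),proj(S,circ(c,r,z))[:,0].mean())
g=S["pixels"].astype(float)
sat=(g[...,1]/g[...,0])
print(sat[126:138,272:294].round(1))
# widths of disc/skirt left-right at rows
red=g[...,0]-g[...,1]
for y in (128,130,132,145,148,150):print(y,red[y,258:272].astype(int),red[y,292:308].astype(int))
E
```

```text
11 282.7 [283.32 132.93] 12.68 283.45590804847876
11 277.7 [283.3  135.11] 12.61 283.43435143122065
11.5 282.7 [283.32 133.13] 13.25 283.4601849705948
11.5 277.7 [283.3 135.3] 13.18 283.43860631216205
12 282.7 [283.32 133.32] 13.83 283.46445936159125
12 277.7 [283.3 135.5] 13.76 283.4428586888977
12.5 282.7 [283.31 133.52] 14.4 283.4687312211826
12.5 277.7 [283.29 135.69] 14.33 283.44710856114403
[[0.1 0.1 0.2 0.2 0.3 0.8 1.  1.  1.  1.  1.  0.6 0.2 0.1 0.3 0.6 0.9 0.8
  0.2 0.2 1.  0.9]
 [0.2 0.2 0.2 0.2 0.5 1.  1.  1.  1.  0.8 0.6 0.2 0.2 0.5 0.9 0.9 1.  1.
  0.5 0.2 0.9 0.8]
 [0.2 0.2 0.2 0.2 0.6 1.  1.  1.  0.8 0.4 0.2 0.3 0.6 0.9 1.  1.  1.  1.
  0.6 0.2 0.9 1. ]
 [0.2 0.2 0.2 0.2 0.6 1.  1.  0.8 0.4 0.2 0.2 0.6 0.9 1.  1.  1.  1.  1.
  0.5 0.2 1.  1. ]
 [0.2 0.2 0.2 0.2 0.5 1.  0.8 0.4 0.2 0.3 0.6 0.9 1.  1.  1.  1.  1.  1.
  0.4 0.2 1.  1. ]
 [0.2 0.2 0.2 0.2 0.3 0.7 0.3 0.2 0.4 0.8 0.9 1.  1.  1.  1.  1.  1.  0.8
  0.2 0.2 0.9 0.9]
 [0.1 0.2 0.2 0.2 0.2 0.2 0.1 0.4 0.9 1.  1.  1.  1.  1.  1.  0.8 0.7 0.4
  0.2 0.2 0.2 0.5]
 [0.2 0.2 0.2 0.2 0.2 0.2 0.2 0.3 0.7 0.8 0.8 0.8 0.8
[... 409 characters left out ...]
2]]
128 [-15 -14 -15 -16 -14  -2   0  11  16  70  87  86  86  86] [ 1  0 -1 -1  2 21 62 51 25 25 26 26 25 25 25 25]
130 [18 16 20 20 19 19 18 19 24 82 87 87 86 86] [ 0  0  3 -2  1 28 69 56 28 26 26 26 24 25 25 16]
132 [19 18 18 20 20 19 19 18 20 55 88 86 86 88] [48 13  6 26 57 74 78 50 29 25 25 25 26 25 24 16]
145 [25 25 26 26 25 26 25 25 25 25 51 70 61 62] [ 69  67  66  67  69  75  23 -40 -54 -30  -4   1   2  -1  14  25]
148 [26 26 26 25 26 26 26 25 25 26 42 68 64 63] [70 66 67 66 67 64 38  0  1  1 -1 -3 -4  1  2  5]
150 [27 27 25 25 26 27 27 25 26 26 35 73 61 61] [ 70  69  66  67  63  44  11  -2  -2  -1  -2   1   1   1  -1 -21]<stdin>:8: RuntimeWarning: divide by zero encountered in divide
```

Emit:
move_arm(moves=[{"dx": 0.0,"dy": 0.0,"dz": 0.008,"rx": 0.0,"ry": 0.0,"rz": 0.0},{"dx": 0.0,"dy": 0.0,"dz": 0.018,"rx": 0.0,"ry": 0.0,"rz": 0.0},{"dx": 0.0,"dy": 0.0,"dz": 0.028,"rx": 0.0,"ry": 0.0,"rz": 0.0},{"dx": 0.0,"dy": 0.0,"dz": 0.035,"rx": 0.0,"ry": 0.0,"rz": 0.0},{"dx": 0.0,"dy": 0.0,"dz": 0.038,"rx": 0.0,"ry": 0.0,"rz": 0.0},{"dx": 0.0,"dy": 0.0,"dz": 0.038,"rx": 0.0,"ry": 0.0,"rz": 0.0}])

```text
time: 7.5
tool_pos: [595.3, 18.7, 261.7]
ee_rot: [-3.141, -0.0, 2.003]
force: [-0.3, 0.8, -0.2]
finger_gap: 0.156
```

```bash
python3 - <<'E'
from look import *
S,T=look("f")
s=telemetry.sense();print(s["time"],s["tool_pos"],s["ee_rot"],s["force"],s["finger_gap"])
im,M=crop(S,(282,160),66,9)
c=(595.6,19.0);hz=262.3-22.3
for r,z,col in((28,hz+5,(0,255,0)),(12.1,hz+5,(0,255,0)),(28,hz-40,(255,0,0)),(15,200,(255,255,0)),(22,170,(255,255,0))):
    draw(im,M,proj(S,circ(c,r,z)),col)
cv2.imwrite("pics/f.png",im)
E
```

```text
7.6 [595.68871592  18.85563333 262.52069489] [3.14133507e+00 1.22629324e-04 2.00307715e+00] [ 0.30109924 -0.76775431 -0.53576951] 0.15252474339046984
```

View pics/f.png

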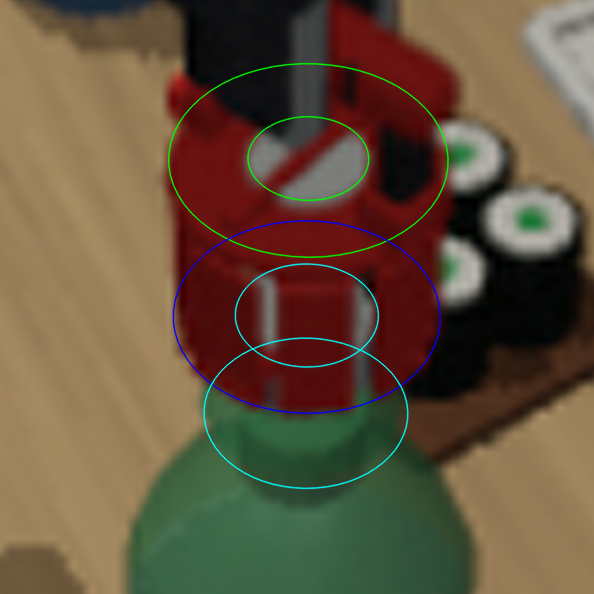

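Emit:
move_arm(moves=[{"dx": 0.0,"dy": 0.0,"dz": 0.004,"rx": 0.0,"ry": 0.0,"rz": 0.0},{"dx": 0.0,"dy": 0.0,"dz": 0.008,"rx": 0.0,"ry": 0.0,"rz": 0.0},{"dx": 0.0,"dy": 0.0,"dz": 0.012,"rx": 0.0,"ry": 0.0,"rz": 0.0},{"dx": 0.0,"dy": 0.0,"dz": 0.016,"rx": 0.0,"ry": 0.0,"rz": 0.0},{"dx": 0.0,"dy": 0.0,"dz": 0.019,"rx": 0.0,"ry": 0.0,"rz": 0.0},{"dx": 0.0,"dy": 0.0,"dz": 0.019,"rx": 0.0,"ry": 0.0,"rz": 0.0}])

```text
time: 8.2
tool_pos: [595.4, 18.9, 242.6]
ee_rot: [-3.141, -0.0, 2.003]
force: [-0.8, -0.2, -1.0]
finger_gap: 0.149
```

Emit:
move_arm(moves=[{"dx": 0.0,"dy": 0.0,"dz": 0.002,"rx": 0.0,"ry": 0.0,"rz": 0.0},{"dx": 0.0,"dy": 0.0,"dz": 0.004,"rx": 0.0,"ry": 0.0,"rz": 0.0},{"dx": 0.0,"dy": 0.0,"dz": 0.004,"rx": 0.0,"ry": 0.0,"rz": 0.0}])

```text
time: 8.5
tool_pos: [595.6, 18.9, 239.0]
ee_rot: [-3.141, -0.0, 2.003]
force: [-0.9, -0.4, -0.9]
finger_gap: 0.151
```

Emit:
move_arm(moves=[{"dx": 0.0,"dy": 0.0,"dz": 0.001,"rx": 0.0,"ry": 0.0,"rz": 0.0},{"dx": 0.0,"dy": 0.0,"dz": 0.002,"rx": 0.0,"ry": 0.0,"rz": 0.0},{"dx": 0.0,"dy": 0.0,"dz": 0.003,"rx": 0.0,"ry": 0.0,"rz": 0.0},{"dx": 0.0,"dy": 0.0,"dz": 0.003,"rx": 0.0,"ry": 0.0,"rz": 0.0}])

```text
time: 8.9
tool_pos: [595.8, 19.0, 236.3]
ee_rot: [3.141, -0.0, 2.003]
force: [0.6, 0.6, 0.5]
finger_gap: 0.146
```

Emit:
move_arm(moves=[{"dx": 0.0,"dy": 0.0,"dz": 0.001,"rx": 0.0,"ry": 0.0,"rz": 0.0},{"dx": 0.0,"dy": 0.0,"dz": 0.002,"rx": 0.0,"ry": 0.0,"rz": 0.0},{"dx": 0.0,"dy": 0.0,"dz": 0.003,"rx": 0.0,"ry": 0.0,"rz": 0.0},{"dx": 0.0,"dy": 0.0,"dz": 0.003,"rx": 0.0,"ry": 0.0,"rz": 0.0}])

```text
time: 9.3
tool_pos: [595.8, 18.9, 233.6]
ee_rot: [3.141, 0.0, 2.003]
force: [1.0, 0.0, 2.4]
finger_gap: 0.153
```

Emit:
move_arm(moves=[{"dx": 0.0,"dy": 0.0,"dz": 0.001,"rx": 0.0,"ry": 0.0,"rz": 0.0},{"dx": 0.0,"dy": 0.0,"dz": 0.002,"rx": 0.0,"ry": 0.0,"rz": 0.0},{"dx": 0.0,"dy": 0.0,"dz": 0.003,"rx": 0.0,"ry": 0.0,"rz": 0.0},{"dx": 0.0,"dy": 0.0,"dz": 0.003,"rx": 0.0,"ry": 0.0,"rz": 0.0}])

```text
time: 9.7
tool_pos: [595.8, 18.9, 230.6]
ee_rot: [3.141, 0.0, 2.003]
force: [0.4, -0.2, 5.1]
finger_gap: 0.146
```

Emit:
move_arm(moves=[{"dx": 0.0,"dy": 0.0,"dz": 0.001,"rx": 0.0,"ry": 0.0,"rz": 0.0},{"dx": 0.0,"dy": 0.0,"dz": 0.002,"rx": 0.0,"ry": 0.0,"rz": 0.0},{"dx": 0.0,"dy": 0.0,"dz": 0.002,"rx": 0.0,"ry": 0.0,"rz": 0.0}])

```text
time: 10.0
tool_pos: [595.9, 19.0, 228.9]
ee_rot: [3.14, 0.0, 2.003]
force: [-1.0, 0.6, 7.2]
finger_gap: 0.153
```

```bash
python3 - <<'E'
from look import *
s=telemetry.sense();print(s["time"],s["tool_pos"],s["ee_rot"],s["force"],s["ft_torque"])
E
```

```text
10.0 [595.91937698  18.99906115 228.94989414] [3.14030123e+00 3.19282333e-04 2.00313987e+00] [-1.01041372  0.64812081  7.23402345] [ 0.23649901 -0.04161436 -0.00880719]
```

Emit:
move_arm(moves=[{"dx": 0.0,"dy": 0.0,"dz": 0.001,"rx": 0.0,"ry": 0.0,"rz": 0.0},{"dx": 0.0,"dy": 0.0,"dz": 0.002,"rx": 0.0,"ry": 0.0,"rz": 0.0},{"dx": 0.0,"dy": 0.0,"dz": 0.002,"rx": 0.0,"ry": 0.0,"rz": 0.0}])

```text
time: 10.3
tool_pos: [596.0, 19.1, 227.3]
ee_rot: [3.14, 0.0, 2.003]
force: [-0.3, 0.5, 9.0]
finger_gap: 0.15
```

Emit:
move_arm(moves=[{"dx": 0.0,"dy": 0.0,"dz": 0.001,"rx": 0.0,"ry": 0.0,"rz": 0.0},{"dx": 0.0,"dy": 0.0,"dz": 0.002,"rx": 0.0,"ry": 0.0,"rz": 0.0},{"dx": 0.0,"dy": 0.0,"dz": 0.002,"rx": 0.0,"ry": 0.0,"rz": 0.0}])

```text
time: 10.6
tool_pos: [596.0, 19.3, 225.6]
ee_rot: [3.139, 0.0, 2.003]
force: [-0.5, 1.5, 9.2]
finger_gap: 0.152
```

Emit:
move_arm(moves=[{"dx": 0.0,"dy": 0.0,"dz": 0.001,"rx": 0.0,"ry": 0.0,"rz": 0.0},{"dx": 0.0,"dy": 0.0,"dz": 0.001,"rx": 0.0,"ry": 0.0,"rz": 0.0}])

```text
time: 10.8
tool_pos: [596.0, 19.3, 224.8]
ee_rot: [3.139, 0.0, 2.003]
force: [-0.6, 2.2, 10.4]
finger_gap: 0.149
```

Emit:
move_arm(moves=[{"dx": 0.0,"dy": 0.0,"dz": 0.001,"rx": 0.0,"ry": 0.0,"rz": 0.0},{"dx": 0.0,"dy": 0.0,"dz": 0.001,"rx": 0.0,"ry": 0.0,"rz": 0.0}])

```text
time: 11.0
tool_pos: [596.0, 19.3, 223.9]
ee_rot: [3.139, 0.0, 2.003]
force: [-0.6, 2.6, 10.0]
finger_gap: 0.153
```

```bash
python3 - <<'E'
from look import *
S,T=look("g")
s=telemetry.sense();print(s["time"],s["tool_pos"],s["ee_rot"],s["force"],s["ft_torque"])
im,M=crop(S,(282,165),66,9)
c=(595.6,19.0);hz=204
for r,z,col in((28,hz+5,(0,255,0)),(12.1,hz+5,(0,255,0)),(28,hz-40,(255,0,0)),(40,100,(255,255,0))):
    draw(im,M,proj(S,circ(c,r,z)),col)
cv2.imwrite("pics/g.png",im)
S0=pickle.load(open("side0.pkl","rb"))
a=crop(S,(283,210),110,3.6)[0];b=crop(S0,(283,210),110,3.6)[0];cv2.imwrite("pics/g2.png",np.hstack([a,b]))
E
```

```text
11.1 [596.0577651   19.34271183 223.98597985] [3.13871968e+00 1.99357322e-04 2.00335328e+00] [-1.15927098  0.88333975 11.36898171] [ 0.5330775   0.16187848 -0.0537798 ]
```

View pics/g.png

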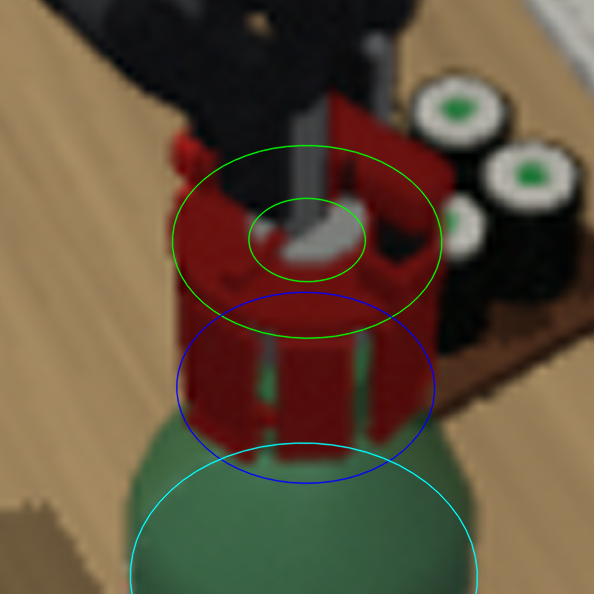

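View pics/g2.png

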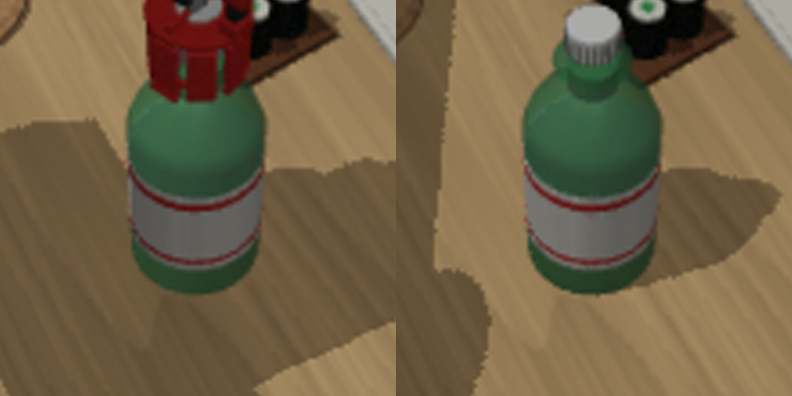

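Emit:
move_arm(moves=[{"dx": 0.0003,"dy": 0.0001,"dz": 0.0,"rx": 0.0,"ry": 0.0,"rz": 0.0},{"dx": 0.0006,"dy": 0.0003,"dz": 0.001,"rx": 0.0,"ry": 0.0,"rz": 0.0},{"dx": 0.0006,"dy": 0.0003,"dz": 0.001,"rx": 0.0,"ry": 0.0,"rz": 0.0}])

```text
time: 11.4
tool_pos: [596.1, 19.8, 223.0]
ee_rot: [3.139, 0.001, 2.003]
force: [-1.1, -0.0, 10.6]
finger_gap: 0.152
```

```bash
python3 - <<'E'
from look import *
s=telemetry.sense();print(s["time"],s["tool_pos"],s["ee_rot"],s["force"],s["ft_torque"])
E
```

```text
11.4 [596.1025687   19.81582385 222.98667766] [3.13885281e+00 6.57565711e-04 2.00321648e+00] [-1.08872478 -0.04801461 10.57330013] [ 0.27326027  0.12437462 -0.01744704]
```

Emit:
move_arm(moves=[{"dx": 0.0,"dy": 0.0,"dz": 0.001,"rx": 0.0,"ry": 0.0,"rz": 0.0},{"dx": 0.0,"dy": 0.0,"dz": 0.001,"rx": 0.0,"ry": 0.0,"rz": 0.0}])

```text
time: 11.6
tool_pos: [596.1, 19.8, 222.1]
ee_rot: [3.139, 0.001, 2.003]
force: [-0.8, 0.4, 11.7]
finger_gap: 0.149
```

```bash
python3 - <<'E'
from look import *
s=telemetry.sense();print(s["time"],s["tool_pos"],s["ee_rot"],s["force"],s["ft_torque"])
E
```

```text
11.6 [596.12280385  19.84713959 222.0966987 ] [3.13867628e+00 6.20837220e-04 2.00327144e+00] [-0.7898997   0.35172118 11.74893934] [ 0.30708577  0.23920197 -0.04019858]
```

Emit:
move_arm(moves=[{"dx": 0.0,"dy": 0.0,"dz": 0.001,"rx": 0.0,"ry": 0.0,"rz": 0.0},{"dx": 0.0,"dy": 0.0,"dz": 0.001,"rx": 0.0,"ry": 0.0,"rz": 0.0}])

```text
time: 11.8
tool_pos: [596.1, 19.9, 221.3]
ee_rot: [3.138, 0.001, 2.003]
force: [-1.4, 1.8, 12.6]
finger_gap: 0.156
```

Emit:
move_arm(moves=[{"dx": 0.0,"dy": 0.0,"dz": 0.001,"rx": 0.0,"ry": 0.0,"rz": 0.0},{"dx": 0.0,"dy": 0.0,"dz": 0.001,"rx": 0.0,"ry": 0.0,"rz": 0.0}])

```text
time: 12.0
tool_pos: [596.2, 19.9, 220.4]
ee_rot: [3.138, 0.001, 2.003]
force: [-1.6, 0.9, 13.2]
finger_gap: 0.151
```

Emit:
move_arm(moves=[{"dx": 0.0,"dy": 0.0,"dz": 0.001,"rx": 0.0,"ry": 0.0,"rz": 0.0},{"dx": 0.0,"dy": 0.0,"dz": 0.001,"rx": 0.0,"ry": 0.0,"rz": 0.0}])

```text
time: 12.2
tool_pos: [596.3, 19.9, 219.6]
ee_rot: [3.138, 0.001, 2.003]
force: [-0.6, 0.7, 14.0]
finger_gap: 0.151
```

```bash
python3 - <<'E'
from look import *
s=telemetry.sense();print(s["time"],s["tool_pos"],s["ee_rot"],s["force"],s["ft_torque"])
S,T=look("i")
im,M=crop(S,(282,165),66,9)
c=(595.8,19.4);hz=205
for r,z,col in((28,hz+5,(0,255,0)),(12.1,hz+5,(0,255,0)),(28,hz-40,(255,0,0))):
    draw(im,M,proj(S,circ(c,r,z)),col)
cv2.imwrite("pics/i.png",im)
E
```

```text
12.2 [596.26698198  19.92377698 219.59405154] [3.13788118e+00 7.78709764e-04 2.00330918e+00] [-0.63672043  0.68189477 14.04356121] [0.34861215 0.27032255 0.02092049]
```

View pics/i.png

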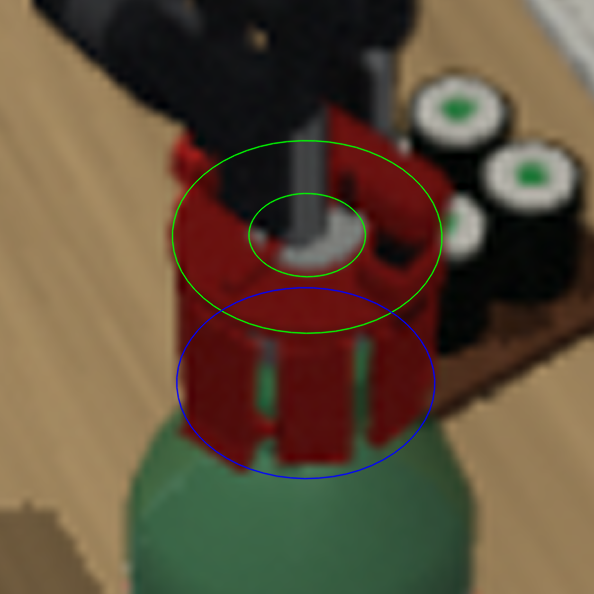

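Emit:
move_arm(moves=[{"dx": 0.0,"dy": 0.0,"dz": 0.0005,"rx": 0.0,"ry": 0.0,"rz": 0.0},{"dx": 0.0,"dy": 0.0,"dz": 0.0005,"rx": 0.0,"ry": 0.0,"rz": 0.0}])

```text
time: 12.5
tool_pos: [596.2, 19.8, 217.7]
ee_rot: [3.14, 0.0, 2.003]
force: [1.6, 1.0, 7.3]
finger_gap: 0.154
```

Emit:
move_arm(moves=[{"dx": 0.0,"dy": 0.0,"dz": 0.0005,"rx": 0.0,"ry": 0.0,"rz": 0.0},{"dx": 0.0,"dy": 0.0,"dz": 0.0005,"rx": 0.0,"ry": 0.0,"rz": 0.0}])

```text
time: 12.7
tool_pos: [596.2, 19.8, 217.2]
ee_rot: [3.14, 0.0, 2.003]
force: [0.5, 1.1, 8.1]
finger_gap: 0.152
```

Emit:
move_arm(moves=[{"dx": 0.0,"dy": 0.0,"dz": 0.0005,"rx": 0.0,"ry": 0.0,"rz": 0.0},{"dx": 0.0,"dy": 0.0,"dz": 0.0005,"rx": 0.0,"ry": 0.0,"rz": 0.0}])

```text
time: 12.9
tool_pos: [596.2, 19.9, 216.9]
ee_rot: [3.139, 0.0, 2.003]
force: [0.2, 1.6, 8.2]
finger_gap: 0.153
```

```bash
python3 - <<'E'
from look import *
s=telemetry.sense();print(s["time"],s["tool_pos"],s["ee_rot"],s["force"],s["ft_torque"])
S,T=look("j")
im,M=crop(S,(282,165),66,9)
c=(595.8,19.4);hz=200
for r,z,col in((28,hz+5,(0,255,0)),(12.1,hz+5,(0,255,0)),(28,hz-40,(255,0,0))):
    draw(im,M,proj(S,circ(c,r,z)),col)
cv2.imwrite("pics/j.png",im)
E
```

```text
12.9 [596.19727694  19.87484618 216.90655984] [3.13933057e+00 3.98976911e-04 2.00330166e+00] [0.15543954 1.60929437 8.15522876] [ 0.27046141 -0.11331239  0.00119319]
```

View pics/j.png

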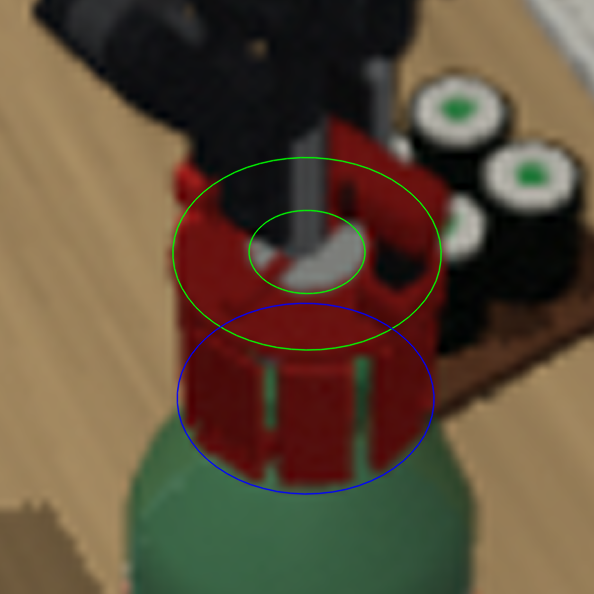

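Emit:
move_arm(moves=[{"dx": 0.0,"dy": 0.0,"dz": 0.001,"rx": 0.0,"ry": 0.0,"rz": 0.0},{"dx": 0.0,"dy": 0.0,"dz": 0.0015,"rx": 0.0,"ry": 0.0,"rz": 0.0},{"dx": 0.0,"dy": 0.0,"dz": 0.0015,"rx": 0.0,"ry": 0.0,"rz": 0.0}])

```text
time: 13.3
tool_pos: [596.3, 19.9, 215.8]
ee_rot: [3.139, 0.001, 2.003]
force: [0.3, 2.0, 10.6]
finger_gap: 0.151
```

Emit:
move_arm(moves=[{"dx": 0.0,"dy": 0.0,"dz": 0.001,"rx": 0.0,"ry": 0.0,"rz": 0.0},{"dx": 0.0,"dy": 0.0,"dz": 0.0015,"rx": 0.0,"ry": 0.0,"rz": 0.0},{"dx": 0.0,"dy": 0.0,"dz": 0.0015,"rx": 0.0,"ry": 0.0,"rz": 0.0}])

```text
time: 13.6
tool_pos: [596.4, 20.0, 214.6]
ee_rot: [3.138, 0.001, 2.003]
force: [-0.2, 1.8, 11.0]
finger_gap: 0.152
```

```bash
python3 - <<'E'
from look import *
s=telemetry.sense();print(s["time"],s["tool_pos"],s["ee_rot"],s["force"],s["ft_torque"])
S,T=look("k")
im,M=crop(S,(282,165),66,9)
c=(595.8,19.4);hz=200
for r,z,col in((28,hz+5,(0,255,0)),(12.1,hz+5,(0,255,0)),(28,hz-40,(255,0,0))):
    draw(im,M,proj(S,circ(c,r,z)),col)
cv2.imwrite("pics/k.png",im)
E
```

```text
13.6 [596.4107567   19.98275508 214.60454812] [3.13820344e+00 6.17924266e-04 2.00332427e+00] [-0.21149087  1.78954433 11.04688919] [ 0.32006832 -0.00135405  0.00171843]
```

View pics/k.png

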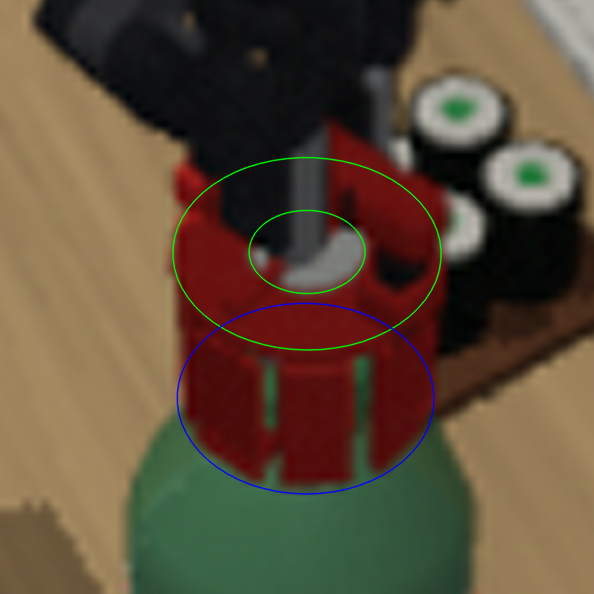

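Emit:
move_arm(moves=[{"dx": 0.0,"dy": 0.0,"dz": -0.003,"rx": 0.0,"ry": 0.0,"rz": 0.0},{"dx": 0.0,"dy": 0.0,"dz": -0.006,"rx": 0.0,"ry": 0.0,"rz": 0.0},{"dx": 0.0,"dy": 0.0,"dz": -0.009,"rx": 0.0,"ry": 0.0,"rz": 0.0},{"dx": 0.0,"dy": 0.0,"dz": -0.011,"rx": 0.0,"ry": 0.0,"rz": 0.0},{"dx": 0.0,"dy": 0.0,"dz": -0.013,"rx": 0.0,"ry": 0.0,"rz": 0.0},{"dx": 0.0,"dy": 0.0,"dz": -0.015,"rx": 0.0,"ry": 0.0,"rz": 0.0},{"dx": 0.0,"dy": 0.0,"dz": -0.017,"rx": 0.0,"ry": 0.0,"rz": 0.0},{"dx": 0.0,"dy": 0.0,"dz": -0.019,"rx": 0.0,"ry": 0.0,"rz": 0.0},{"dx": 0.0,"dy": 0.0,"dz": -0.022,"rx": 0.0,"ry": 0.0,"rz": 0.0},{"dx": 0.0,"dy": 0.0,"dz": -0.025,"rx": 0.0,"ry": 0.0,"rz": 0.0}])

```text
time: 14.7
tool_pos: [595.5, 19.5, 237.7]
ee_rot: [-3.141, -0.0, 2.003]
force: [1.3, -0.7, -6.1]
finger_gap: 0.152
```

```bash
python3 - <<'E'
from look import *
s=telemetry.sense();print(s["time"],s["tool_pos"],s["ee_rot"],s["force"],s["ft_torque"])
S,T=look("l")
im,M=crop(S,(282,190),110,5.4)
cv2.imwrite("pics/l.png",im)
E
```

```text
14.7 [595.53544329  19.50703928 237.66506929] [-3.14088022e+00 -1.76113339e-04  2.00308385e+00] [ 1.29738197 -0.69327272 -6.14652573] [-0.03965897  0.01228142  0.0220118 ]
```

View pics/l.png

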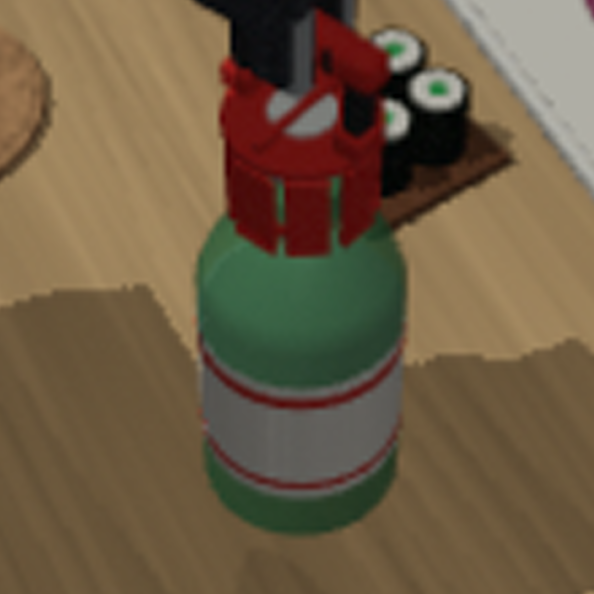

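Emit:
move_arm(moves=[{"dx": 0.0,"dy": 0.0,"dz": -0.004,"rx": 0.0,"ry": 0.0,"rz": 0.0},{"dx": 0.0,"dy": 0.0,"dz": -0.01,"rx": 0.0,"ry": 0.0,"rz": 0.0},{"dx": 0.0,"dy": 0.0,"dz": -0.018,"rx": 0.0,"ry": 0.0,"rz": 0.0},{"dx": 0.0,"dy": 0.0,"dz": -0.026,"rx": 0.0,"ry": 0.0,"rz": 0.0},{"dx": 0.0,"dy": 0.0,"dz": -0.034,"rx": 0.0,"ry": 0.0,"rz": 0.0},{"dx": 0.0,"dy": 0.0,"dz": -0.042,"rx": 0.0,"ry": 0.0,"rz": 0.0},{"dx": 0.0,"dy": 0.0,"dz": -0.05,"rx": 0.0,"ry": 0.0,"rz": 0.0},{"dx": 0.0,"dy": 0.0,"dz": -0.058,"rx": 0.0,"ry": 0.0,"rz": 0.0},{"dx": 0.0,"dy": 0.0,"dz": -0.065,"rx": 0.0,"ry": 0.0,"rz": 0.0},{"dx": 0.0,"dy": 0.0,"dz": -0.069,"rx": 0.0,"ry": 0.0,"rz": 0.0},{"dx": 0.0,"dy": 0.0,"dz": -0.07,"rx": 0.0,"ry": 0.0,"rz": 0.0},{"dx": 0.0,"dy": 0.0,"dz": -0.07,"rx": 0.0,"ry": 0.0,"rz": 0.0}])

```text
time: 16.0
tool_pos: [595.7, 19.6, 307.7]
ee_rot: [-3.142, -0.0, 2.003]
force: [0.0, -0.4, -5.4]
finger_gap: 0.154
```

```bash
python3 - <<'E'
from look import *
from mv import *
s=telemetry.sense();print(s["time"],s["tool_pos"],s["ee_rot"],s["force"],s["ft_torque"])
S0=pickle.load(open("side0.pkl","rb"));T0=pickle.load(open("top0.pkl","rb"))
ims=[]
for f,q in((S0,(211,155)),(T0,(167.5,251))):
    im,M=crop(f,q,66,5.9);draw(im,M,proj(f,circ((520.3,289.3),65,8)));ims.append(im)
cv2.imwrite("pics/m.png",np.hstack(ims))
c=(595.8,19.8,307.8,2.0031);print(rel(c,(520.3,289.3,307.8,2.0)))
print(atz(T0,(207,180),20))
E
```

```text
16.0 [595.72936361  19.58029693 307.74214959] [-3.14153458e+00 -5.56464456e-05  2.00310028e+00] [ 0.02593168 -0.44026329 -5.37823856] [-0.00170876  0.02271578  0.03256851]
(array([0.2763, 0.0444, 0.    ]), np.float64(0.18))
[708.64968383 169.11480865  20.        ]
```

View pics/m.png

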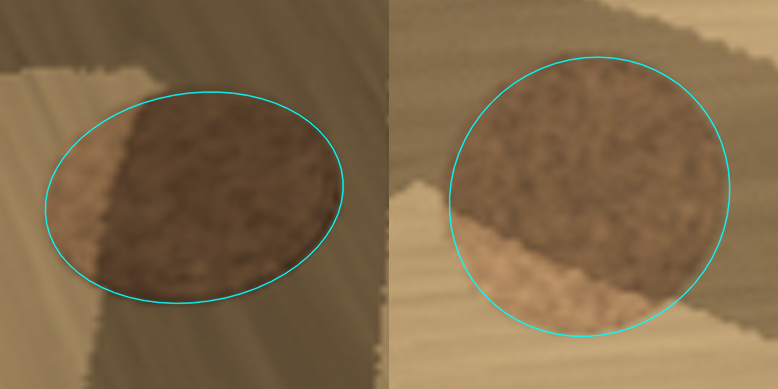

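Mat centre (520.3, 289.3) fits both views to about a millimetre. I'm carrying the bottle there.

Emit:
move_arm(moves=[{"dx": 0.005,"dy": 0.0008,"dz": 0.0,"rx": 0.0,"ry": 0.0,"rz": 0.0},{"dx": 0.012,"dy": 0.002,"dz": 0.0,"rx": 0.0,"ry": 0.0,"rz": 0.0},{"dx": 0.022,"dy": 0.0035,"dz": 0.0,"rx": 0.0,"ry": 0.0,"rz": 0.0},{"dx": 0.034,"dy": 0.0055,"dz": 0.0,"rx": 0.0,"ry": 0.0,"rz": 0.0},{"dx": 0.047,"dy": 0.0075,"dz": 0.0,"rx": 0.0,"ry": 0.0,"rz": 0.0},{"dx": 0.06,"dy": 0.0096,"dz": 0.0,"rx": 0.0,"ry": 0.0,"rz": 0.0},{"dx": 0.073,"dy": 0.0117,"dz": 0.0,"rx": 0.0,"ry": 0.0,"rz": 0.0},{"dx": 0.086,"dy": 0.0138,"dz": 0.0,"rx": 0.0,"ry": 0.0,"rz": 0.0},{"dx": 0.099,"dy": 0.0159,"dz": 0.0,"rx": 0.0,"ry": 0.0,"rz": 0.0},{"dx": 0.112,"dy": 0.018,"dz": 0.0,"rx": 0.0,"ry": 0.0,"rz": 0.0},{"dx": 0.125,"dy": 0.0201,"dz": 0.0,"rx": 0.0,"ry": 0.0,"rz": 0.0},{"dx": 0.138,"dy": 0.0222,"dz": 0.0,"rx": 0.0,"ry": 0.0,"rz": 0.0}])

```text
time: 17.2
tool_pos: [557.7, 155.2, 307.8]
ee_rot: [-3.142, 0.0, 2.003]
force: [-1.1, -0.4, -5.9]
finger_gap: 0.15
```

Emit:
move_arm(moves=[{"dx": 0.013,"dy": 0.0021,"dz": 0.0,"rx": 0.0,"ry": 0.0,"rz": 0.0},{"dx": 0.026,"dy": 0.0042,"dz": 0.0,"rx": 0.0,"ry": 0.0,"rz": 0.0},{"dx": 0.039,"dy": 0.0063,"dz": 0.0,"rx": 0.0,"ry": 0.0,"rz": 0.0},{"dx": 0.052,"dy": 0.0084,"dz": 0.0,"rx": 0.0,"ry": 0.0,"rz": 0.0},{"dx": 0.065,"dy": 0.0105,"dz": 0.0,"rx": 0.0,"ry": 0.0,"rz": 0.0},{"dx": 0.078,"dy": 0.0125,"dz": 0.0,"rx": 0.0,"ry": 0.0,"rz": 0.0},{"dx": 0.091,"dy": 0.0146,"dz": 0.0,"rx": 0.0,"ry": 0.0,"rz": 0.0},{"dx": 0.104,"dy": 0.0167,"dz": 0.0,"rx": 0.0,"ry": 0.0,"rz": 0.0},{"dx": 0.116,"dy": 0.0186,"dz": 0.0,"rx": 0.0,"ry": 0.0,"rz": 0.0},{"dx": 0.127,"dy": 0.0204,"dz": 0.0,"rx": 0.0,"ry": 0.0,"rz": 0.0},{"dx": 0.134,"dy": 0.0215,"dz": 0.0,"rx": 0.0,"ry": 0.0,"rz": 0.0},{"dx": 0.138,"dy": 0.0222,"dz": 0.0,"rx": 0.0,"ry": 0.0,"rz": 0.0}])

```text
time: 18.4
tool_pos: [520.1, 289.6, 307.7]
ee_rot: [-3.141, -0.0, 2.004]
force: [0.1, 0.8, -6.1]
finger_gap: 0.151
```

```bash
python3 - <<'E'
from look import *
s=telemetry.sense();print(s["time"],s["tool_pos"],s["ee_rot"],s["force"],s["ft_torque"])
S,T=look("n")
cv2.imwrite("pics/n.png",np.hstack([crop(S,(211,130),130,3)[0],crop(T,(167,240),130,3)[0]]))
E
```

```text
18.4 [520.12647906 289.55534508 307.70641384] [-3.14145539e+00 -4.85022048e-05  2.00369660e+00] [ 0.13614626  0.78526102 -6.05072124] [-0.0138697   0.00137295  0.04012346]
```

View pics/n.png

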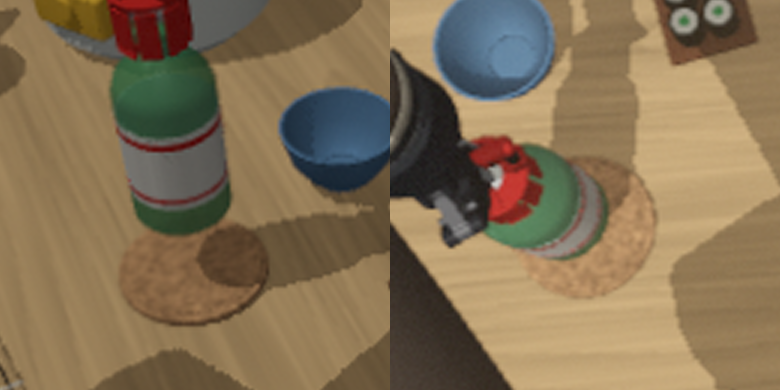

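Emit:
move_arm(moves=[{"dx": 0.0,"dy": 0.0,"dz": 0.004,"rx": 0.0,"ry": 0.0,"rz": 0.0},{"dx": 0.0,"dy": 0.0,"dz": 0.01,"rx": 0.0,"ry": 0.0,"rz": 0.0},{"dx": 0.0,"dy": 0.0,"dz": 0.017,"rx": 0.0,"ry": 0.0,"rz": 0.0},{"dx": 0.0,"dy": 0.0,"dz": 0.024,"rx": 0.0,"ry": 0.0,"rz": 0.0},{"dx": 0.0,"dy": 0.0,"dz": 0.031,"rx": 0.0,"ry": 0.0,"rz": 0.0},{"dx": 0.0,"dy": 0.0,"dz": 0.038,"rx": 0.0,"ry": 0.0,"rz": 0.0},{"dx": 0.0,"dy": 0.0,"dz": 0.045,"rx": 0.0,"ry": 0.0,"rz": 0.0},{"dx": 0.0,"dy": 0.0,"dz": 0.051,"rx": 0.0,"ry": 0.0,"rz": 0.0},{"dx": 0.0,"dy": 0.0,"dz": 0.056,"rx": 0.0,"ry": 0.0,"rz": 0.0},{"dx": 0.0,"dy": 0.0,"dz": 0.059,"rx": 0.0,"ry": 0.0,"rz": 0.0},{"dx": 0.0,"dy": 0.0,"dz": 0.06,"rx": 0.0,"ry": 0.0,"rz": 0.0}])

```text
time: 19.6
tool_pos: [520.3, 288.8, 247.4]
ee_rot: [-3.141, 0.0, 2.003]
force: [0.4, -0.3, -5.8]
finger_gap: 0.149
```

Emit:
move_arm(moves=[{"dx": 0.0,"dy": 0.0,"dz": 0.001,"rx": 0.0,"ry": 0.0,"rz": 0.0},{"dx": 0.0,"dy": 0.0,"dz": 0.002,"rx": 0.0,"ry": 0.0,"rz": 0.0},{"dx": 0.0,"dy": 0.0,"dz": 0.003,"rx": 0.0,"ry": 0.0,"rz": 0.0},{"dx": 0.0,"dy": 0.0,"dz": 0.004,"rx": 0.0,"ry": 0.0,"rz": 0.0},{"dx": 0.0,"dy": 0.0,"dz": 0.005,"rx": 0.0,"ry": 0.0,"rz": 0.0},{"dx": 0.0,"dy": 0.0,"dz": 0.006,"rx": 0.0,"ry": 0.0,"rz": 0.0},{"dx": 0.0,"dy": 0.0,"dz": 0.007,"rx": 0.0,"ry": 0.0,"rz": 0.0},{"dx": 0.0,"dy": 0.0,"dz": 0.008,"rx": 0.0,"ry": 0.0,"rz": 0.0},{"dx": 0.0,"dy": 0.0,"dz": 0.009,"rx": 0.0,"ry": 0.0,"rz": 0.0},{"dx": 0.0,"dy": 0.0,"dz": 0.01,"rx": 0.0,"ry": 0.0,"rz": 0.0},{"dx": 0.0,"dy": 0.0,"dz": 0.01,"rx": 0.0,"ry": 0.0,"rz": 0.0}])

```text
time: 20.7
tool_pos: [520.3, 288.7, 237.6]
ee_rot: [-3.141, 0.0, 2.003]
force: [0.2, -0.9, -5.4]
finger_gap: 0.151
```

Emit:
move_arm(moves=[{"dx": 0.0,"dy": 0.0,"dz": 0.001,"rx": 0.0,"ry": 0.0,"rz": 0.0},{"dx": 0.0,"dy": 0.0,"dz": 0.002,"rx": 0.0,"ry": 0.0,"rz": 0.0},{"dx": 0.0,"dy": 0.0,"dz": 0.003,"rx": 0.0,"ry": 0.0,"rz": 0.0},{"dx": 0.0,"dy": 0.0,"dz": 0.004,"rx": 0.0,"ry": 0.0,"rz": 0.0},{"dx": 0.0,"dy": 0.0,"dz": 0.004,"rx": 0.0,"ry": 0.0,"rz": 0.0}])

```text
time: 21.2
tool_pos: [520.5, 288.8, 234.1]
ee_rot: [3.141, 0.0, 2.003]
force: [-0.8, -0.7, -3.3]
finger_gap: 0.151
```

Emit:
move_arm(moves=[{"dx": 0.0,"dy": 0.0,"dz": 0.001,"rx": 0.0,"ry": 0.0,"rz": 0.0},{"dx": 0.0,"dy": 0.0,"dz": 0.002,"rx": 0.0,"ry": 0.0,"rz": 0.0},{"dx": 0.0,"dy": 0.0,"dz": 0.003,"rx": 0.0,"ry": 0.0,"rz": 0.0},{"dx": 0.0,"dy": 0.0,"dz": 0.0035,"rx": 0.0,"ry": 0.0,"rz": 0.0},{"dx": 0.0,"dy": 0.0,"dz": 0.0035,"rx": 0.0,"ry": 0.0,"rz": 0.0}])

```text
time: 21.7
tool_pos: [520.5, 289.0, 230.6]
ee_rot: [3.141, -0.0, 2.003]
force: [-0.2, 0.5, -0.7]
finger_gap: 0.148
```

```bash
python3 - <<'E'
from look import *
s=telemetry.sense();print(s["time"],s["tool_pos"],s["ee_rot"],s["force"],s["ft_torque"])
S,T=look("o")
ims=[]
for f in(S,T):
    im,M=crop(f,proj(f,(520,289,80))[0],110,3.6);draw(im,M,proj(f,circ((520.3,289.1),40,9)));ims.append(im)
cv2.imwrite("pics/o.png",np.hstack(ims))
E
```

```text
21.7 [520.45587119 288.96134134 230.59741669] [ 3.14089069e+00 -2.64358965e-04  2.00325040e+00] [-0.18935779  0.51987281 -0.67636442] [ 0.19243781 -0.09428407 -0.00324585]
```

View pics/o.png

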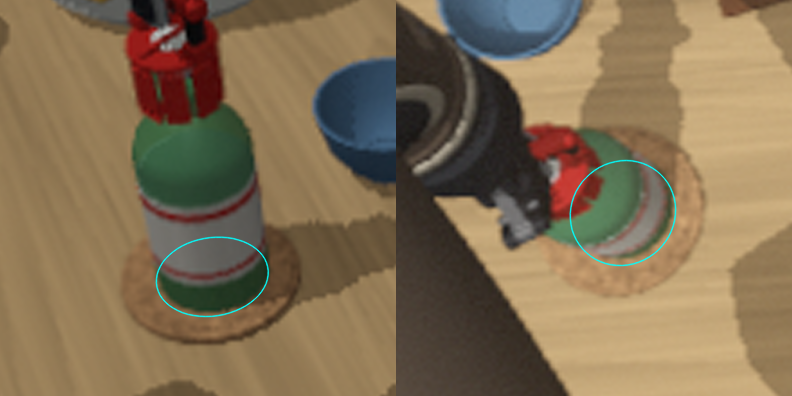

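Emit:
move_arm(moves=[{"dx": 0.0,"dy": 0.0,"dz": 0.0,"rx": 0.0,"ry": 0.0,"rz": 0.0},{"dx": 0.0,"dy": 0.0,"dz": 0.0,"rx": 0.0,"ry": 0.0,"rz": 0.0},{"dx": 0.0,"dy": 0.0,"dz": 0.0,"rx": 0.0,"ry": 0.0,"rz": 0.0},{"dx": 0.0,"dy": 0.0,"dz": 0.0,"rx": 0.0,"ry": 0.0,"rz": 0.0},{"dx": 0.0,"dy": 0.0,"dz": 0.0,"rx": 0.0,"ry": 0.0,"rz": 0.0},{"dx": 0.0,"dy": 0.0,"dz": 0.0,"rx": 0.0,"ry": 0.0,"rz": 0.0}], claw=-0.2)

```text
time: 22.4
tool_pos: [520.3, 288.7, 230.3]
ee_rot: [-3.142, 0.0, 2.003]
force: [0.8, 0.1, -0.5]
finger_gap: 0.6
```

```bash
python3 - <<'E'
from look import *
s=telemetry.sense();print(s["time"],s["tool_pos"],s["force"],s["finger_gap"])
S,T=look("p")
cv2.imwrite("pics/p.png",np.hstack([crop(f,proj(f,(520,289,200))[0],80,4.9)[0] for f in (S,T)]))
E
```

```text
22.4 [520.3450592  288.74862999 230.2803665 ] [ 0.77021217  0.07556622 -0.54383734] 0.59971121252024
```

View pics/p.png

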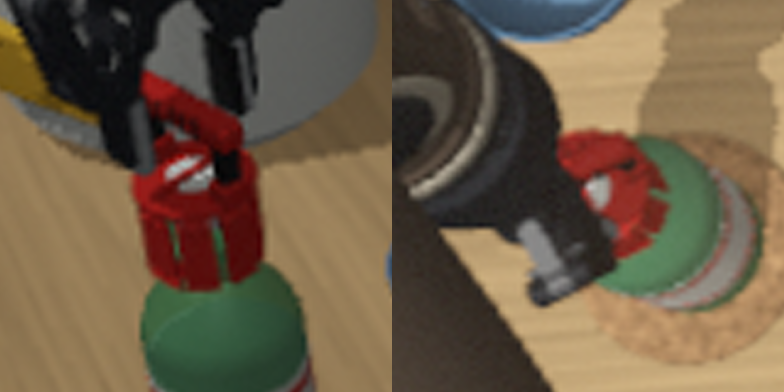

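Fingers are clear on both sides of the bar. I'm retreating straight up.

Emit:
move_arm(moves=[{"dx": 0.0,"dy": 0.0,"dz": -0.005,"rx": 0.0,"ry": 0.0,"rz": 0.0},{"dx": 0.0,"dy": 0.0,"dz": -0.015,"rx": 0.0,"ry": 0.0,"rz": 0.0},{"dx": 0.0,"dy": 0.0,"dz": -0.03,"rx": 0.0,"ry": 0.0,"rz": 0.0},{"dx": 0.0,"dy": 0.0,"dz": -0.05,"rx": 0.0,"ry": 0.0,"rz": 0.0},{"dx": 0.0,"dy": 0.0,"dz": -0.07,"rx": 0.0,"ry": 0.0,"rz": 0.0},{"dx": 0.0,"dy": 0.0,"dz": -0.09,"rx": 0.0,"ry": 0.0,"rz": 0.0},{"dx": 0.0,"dy": 0.0,"dz": -0.1,"rx": 0.0,"ry": 0.0,"rz": 0.0},{"dx": 0.0,"dy": 0.0,"dz": -0.1,"rx": 0.0,"ry": 0.0,"rz": 0.0}])

```text
time: 23.3
tool_pos: [520.9, 289.1, 332.9]
ee_rot: [3.138, -0.0, 2.003]
force: [0.3, -0.3, -0.3]
finger_gap: 0.602
```

Emit:
move_arm(moves=[{"dx": -0.03,"dy": -0.03,"dz": 0.0,"rx": 0.0,"ry": 0.0,"rz": 0.0},{"dx": -0.06,"dy": -0.06,"dz": 0.0,"rx": 0.0,"ry": 0.0,"rz": 0.0},{"dx": -0.09,"dy": -0.09,"dz": 0.0,"rx": 0.0,"ry": 0.0,"rz": 0.0},{"dx": -0.12,"dy": -0.12,"dz": 0.0,"rx": 0.0,"ry": 0.0,"rz": 0.0},{"dx": -0.15,"dy": -0.15,"dz": 0.0,"rx": 0.0,"ry": 0.0,"rz": 0.0},{"dx": -0.16,"dy": -0.16,"dz": 0.0,"rx": 0.0,"ry": 0.0,"rz": 0.0},{"dx": -0.16,"dy": -0.16,"dz": 0.0,"rx": 0.0,"ry": 0.0,"rz": 0.0}])

```text
time: 24.0
tool_pos: [441.5, 75.1, 330.7]
ee_rot: [3.141, 0.0, 2.0]
force: [0.3, -0.0, 0.3]
finger_gap: 0.596
```

```bash
python3 - <<'E'
from look import *
s=telemetry.sense();print(s["time"],s["tool_pos"],s["force"],s["finger_gap"])
S,T=look("q")
ims=[]
for f in(S,T):
    im,M=crop(f,proj(f,(520,289,110))[0],130,3);c=(520.3,289)
    draw(im,M,proj(f,circ(c,40,108)));draw(im,M,proj(f,circ(c,65,8)),(0,255,0));draw(im,M,proj(f,circ(c,28,213)),(255,0,0));ims.append(im)
cv2.imwrite("pics/q.png",np.hstack(ims))
cv2.imwrite("pics/q_side.png",S["pixels"][:,:,::-1]);cv2.imwrite("pics/q_top.png",T["pixels"][:,:,::-1])
E
```

```text
24.0 [441.49831734  75.12065457 330.73885995] [ 0.25745886 -0.01245399  0.26586804] 0.5955352462574309
```

View pics/q.png

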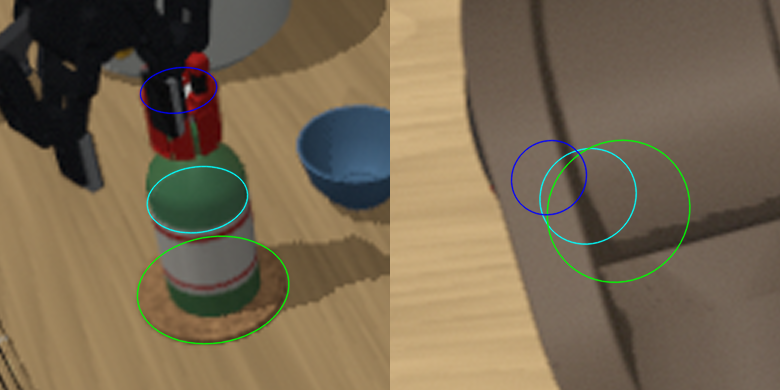

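View pics/q_side.png

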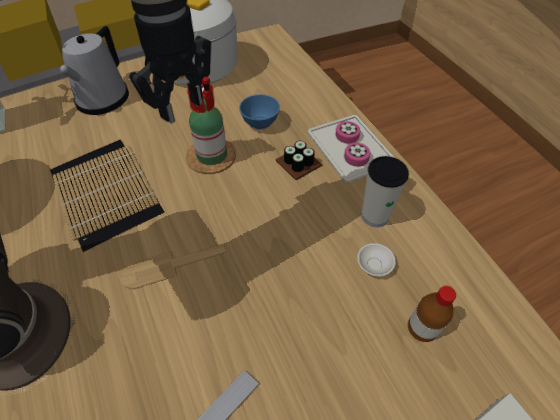

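Emit:
move_arm(moves=[{"dx": -0.03,"dy": -0.03,"dz": 0.0,"rx": 0.0,"ry": 0.0,"rz": 0.0},{"dx": -0.06,"dy": -0.06,"dz": 0.0,"rx": 0.0,"ry": 0.0,"rz": 0.0},{"dx": -0.09,"dy": -0.09,"dz": 0.0,"rx": 0.0,"ry": 0.0,"rz": 0.0},{"dx": -0.12,"dy": -0.12,"dz": 0.0,"rx": 0.0,"ry": 0.0,"rz": 0.0},{"dx": -0.15,"dy": -0.15,"dz": 0.0,"rx": 0.0,"ry": 0.0,"rz": 0.0},{"dx": -0.18,"dy": -0.17,"dz": 0.0,"rx": 0.0,"ry": 0.0,"rz": 0.0},{"dx": -0.2,"dy": -0.18,"dz": 0.0,"rx": 0.0,"ry": 0.0,"rz": 0.0},{"dx": -0.2,"dy": -0.18,"dz": 0.0,"rx": 0.0,"ry": 0.0,"rz": 0.0}])

```text
time: 24.9
tool_pos: [363.4, -182.0, 329.5]
ee_rot: [-3.141, -0.001, 2.001]
force: [-0.8, 0.3, -0.9]
finger_gap: 0.6
```

```bash
python3 - <<'E'
from look import *
s=telemetry.sense();print(s["time"],s["tool_pos"],s["force"],s["finger_gap"])
S,T=look("r")
ims=[]
for f in(S,T):
    im,M=crop(f,proj(f,(520,289,130))[0],90,4.3);c=(520.3,289)
    draw(im,M,proj(f,circ(c,40,118)));draw(im,M,proj(f,circ(c,65,8)),(0,255,0));draw(im,M,proj(f,circ(c,28,213)),(255,0,0));ims.append(im)
cv2.imwrite("pics/r.png",np.hstack(ims))
S0=pickle.load(open("side0.pkl","rb"));T0=pickle.load(open("top0.pkl","rb"))
cv2.imwrite("pics/r_top.png",T["pixels"][:,:,::-1])
E
```

```text
24.9 [ 363.44991329 -182.00886819  329.49834383] [-0.83808968  0.2600037  -0.86201903] 0.6002391650707625
```

View pics/r.png

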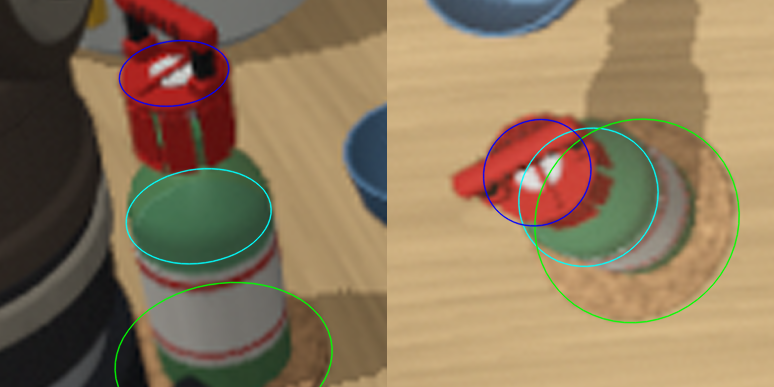

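View pics/r_top.png

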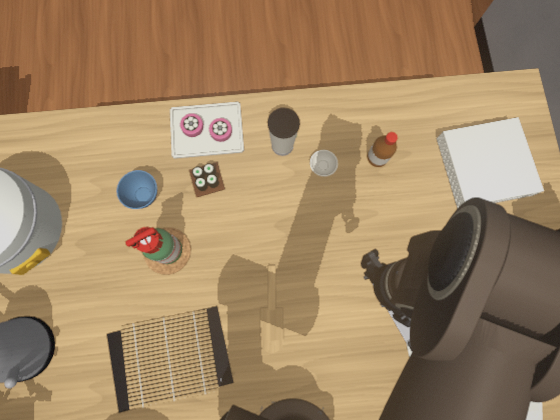

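```bash
python3 - <<'E'
from workcell import telemetry, env
from h import *
a=pickle.load(open("top0.pkl","rb"));b=pickle.load(open("top_r.pkl","rb"))
for n,(x,y) in dict(bowl=(138,189),maki=(207,179),tumbler=(284,125),dish=(323,163),soy=(391,138)).items():
    t=a["pixels"][y-12:y+12,x-12:x+12];w=b["pixels"][y-20:y+20,x-20:x+20]
    r=cv2.matchTemplate(w,t,cv2.TM_CCOEFF_NORMED);_,m,_,l=cv2.minMaxLoc(r);print(n,np.array(l)-8,round(m,3))
s=telemetry.sense();print(s["time"],s["force"],s["finger_gap"])
print(env.finish_job())
E
```

```text
bowl [0 0] 0.994
maki [0 0] 0.999
tumbler [0 0] 0.974
dish [0 0] 0.506
soy [0 0] 0.999
25.0 [ 0.14150685 -0.34454694 -0.45451822] 0.5973174695042439
the job is handed in; nothing more can be done
None
```

I fitted the red handle to the bottle, lifted the bottle by it, set it on the cork mat and let go. I handed the job in at about 25 s. The hand-in gave no verdict, so what follows is from my own checks.

- **Fitting:** the readings peaked at about 14 N (about 15 N on the clip) and dropped to about 7 N as the arms snapped under. I then pressed on to about 11 N and the handle moved no further, so it was seated on the cap. I could see only the front arm splay and spring back; the back arm was hidden from the camera.
- **Lift and placing:** the bottle hung upright at about 6 N. It went down slowly, and the force readings showed no jolt at touchdown.
- **Final pictures, both cameras:** the handle is still on. The bottle looks upright to about 1° and within about 5 mm of the mat's centre, judged by eye against drawn circles. The gripper is open and well away from everything.
- **Other things on the table:** matching against the first top picture shows no shift for the bowl, maki, tumbler and soy bottle. The sauce dish also showed no shift, but its match was weak (0.51), probably because it was in the arm's shadow. I checked the paddle only by eye, and it looked unmoved.

One check ran slightly off: a sideways push of about 2 N built up during the press. Moving the handle 0.7 mm to the left eased it to under 1 N at first, but it came back to about 2 N at times before I lifted.

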